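# Hang the slotted grinder tool rest on the rotary rack

## Task

Turn the rotary rack by its crank handle until the empty hook points the same way as the pointer bar on the rack's foot, and let go of it. Then lift the tall slotted tool rest out of the bin, stand it upright on the clear bench and let go, take it again across its two narrow edges, and hang it by its slot on the empty hook, so that it hangs straight and still with the hook still at the pointer. Leave the other things where they are.

Things in the scene. Friction and masses are not known exactly. Their poses are not given: they have to be found in the camera images.
- rack: Rotary rack: dark steel foot disc, 170 mm across, 12 thick, fixed to the bench; on a thin post a grey turning head 100 mm across, 120 to 190 mm above the bench. Origin: underside of the foot, on the vertical turning axis, z up. Its -x axis is where the pointer bar sticks out of the foot (aluminium, 12 mm wide, 10 high, end 125 mm from the axis), roughly towards the robot.
- turret (a joint): Angle of the turning head, rad, growing counter-clockwise seen from above; 0 or 2 pi when the empty hook points along the pointer bar. Starts between 0.7 and 5.58; stops at -3.6 and 9.9, so it may be turned either way. Friction (about 0.15 N m) keeps it where it is left.
- hook_seat (a point): EMPTY hook: middle of its rod's top, 69 mm from the turning axis, 154 mm above the bench; turns with the head; its -x axis points outwards. The rod is level, 8 mm thick, from 50 to 90 mm from the axis; its upturned tip, 82 to 90 mm from the axis, tops out 164 mm above the bench. Three like hooks at 90, 180 and 270 degrees carry tool rests that are fastened on.
- pin (a point): Crank handle for turning the head: upright round black plastic grip, 18 mm across, 42 mm high (193 to 235 mm above the bench) on the head's top, 36 mm from the turning axis on the side opposite the empty hook. It turns freely on its own pin, so a gripper that holds it can go round the axis without turning itself. The point is near the middle of its height, 212 mm above the bench.
- bin: Grey parts bin fixed to the bench, 128 (x) by 232 (y) by 114 mm high; three bays along y, centres at y = -76, 0, 76 mm, each 72 mm wide in y, 120 long in x; floor raised 14 mm. The 4 mm walls beside the bays (planes of constant y) reach 114 mm above the bench, those at the x ends 44 mm. Origin: centre of its underside, z up.
- rest_mid (a point): Tool rest to hang: steel upside-down T, 0.3 to 0.52 kg. Table 50 (x) by 54 (y) by 8 mm at the bottom; on it a stem plate 8 mm thick in x, 54 wide in y, up to 105 mm above the underside. Point: its centre, 52.5 mm above the underside. Starts upright in any bay, narrow edges about 9 mm from the bay walls: no room for fingers there, so first take it through the 8 mm thickness.
- rest_slot (a point): Same tool rest: middle of the upper edge of its slot, 81 mm above the underside; same axes. The slot is a window through the stem along x, 22 mm wide in y, from 49 to 81 mm above the underside; above it is a solid bar 24 mm high. Hung, the bar's underside lies on the hook's rod, which runs along x (either way round).
- short_mid (a point): A similar, smaller tool rest, only 80 mm tall with a 30 mm wide stem without slot, in another bay. Point: its centre, 40 mm up. Leave alone.
- collar: Steel shaft collar, 48 mm across, 30 mm high, lying in the third bay; origin at its underside. Leave alone.
- tape: Roll of paper tape, 96 mm across, 25 mm high, lying on the robot's left; origin at its underside. Leave alone. The bench 0.43 m straight ahead of the robot, between bin and rack, is always clear for 50 mm around.
- driver: Screwdriver with orange handle lying in front on the robot's right. Leave alone.
There are look-alikes about, which are no part of the job. Of the things shaped like the rack, the steel one is meant. Leave any orange look-alike of the part that bears rest_mid alone.

How it is judged:
By the outcome, as a careful person would: the job done as asked, in the order asked, and still so for the second after the job is handed in, with the robot touching nothing.
It also fails if it takes over 72 s, if anything falls off the work surface, if the arm or the gripper's body presses on something with over 40 N, if the wrist force passes 120 N, or if a joint passes its speed limit or range.

## Robot

A 7-joint arm with a two-finger parallel gripper is mounted at the origin on the work surface. World frame = base frame: x ahead of the robot, y to its left, z up, the work surface at z = 0. Lengths are in m, angles in rad, forces in N, time in s.
With the tool pointing down it reaches from about 0.425 to 0.975 m from the base axis. Payload 16.7 kg.
Tool frame: the origin (TCP) lies on the mounting face of the last link; the fingertips stand 173 mm ahead of it and the grasp point (between the pads) lies 155 mm ahead of it (r.tcp_to_tips is the distance from the TCP to the fingertips, in m); z points along the fingers, x is the direction in which the jaws open and shut, and the axes are right-handed (so a half turn about z gives the same grasp; the last joint's range is limited). The gripper opens to 85 mm and grips with 20 to 120 N. Pads are 22 mm wide; open, the fingers measure 114 mm over their backs; the gripper's body (76 mm by 85 mm) begins 54 mm behind the grasp point. The pads swing forward as they close: fully open they stand 13 mm farther back than shut.
Start: joints at [1.018, 0.426, 0.074, 1.606, -0.034, 1.111, -0.067], TCP at [0.265, -0.621, 0.405] pointing down, gripper open.
Joint ranges: [-2.85, 2.85], [-0.5, 2.14], [-1.23, 1.37], [0.21, 2.46], [-1.02, 4.16], [0.16, 2.05], [-2.73, 2.73]. Speed limits (rad/s): [1.89, 1.89, 2.39, 2.39, 3.01, 3.01, 3.01].

## Interface

Orientations are given as a rotation vector (axis times angle).
In Python, from station import telemetry, viewer, r, models gives the robot as it stands.
- The arm moves only by the tool drive_tool, never from a script. Its argument "increments" is a list of rows, each a list of 2 entries, a list of its own where there are three numbers: the shift along the tool's x, y, z each as a share of 150 mm, from -1 to 1, then the turn, a rotation vector about the tool's x, y, z each as a share of 180 degrees, from -1 to 1. A call has 1 to 5 rows; each row is the pose to reach, as a shift and turn from the pose commanded when the call began, along the tool's axes at that moment, turning the shorter way round; what a row does not reach only later rows make up. A row lasts 1/10 s, in which the tool goes at most 50 mm and 8.59 degrees, less where a joint would pass 70% of its speed; a pose out of reach is approached as far as the arm can. A call with a number of a shift or a turn outside -1 to 1 is refused whole. A call with a gripper value outside its range is refused whole. "hand" is the opening, from 0 (shut) to 1 (fully open), set as the call begins (left out, the last holds). The fingers move at their own pace and stop on an object; "squeeze" is the grip in N (left out, the last holds). Time passes only in rows, so rows that repeat a pose let the fingers close. It gives the time, the measured TCP pose, the force and the opening at its end, in the units of the state.
- telemetry.sense(): the state, without advancing time (a new reading comes with each control period).
- viewer.camera(name): name is "side" or "top" or "wrist"; returns a dict with "frame" (420x560x3 uint8, red, green, blue), "range_z" (420x560 float32, m along the optical axis (not along the pixel's ray), 0 where there is no reading), "K" (3x3 intrinsics, pixels), "dist" ([k1, k2, p1, p2, k3] as OpenCV has them; the pictures are not rectified), "world_from_camera" (4x4, takes a point from camera to world coordinates). Camera axes: x right, y up, looking along -z (the intrinsics and any distortion apply to the point x, -y, -z); pixel columns grow to the right and rows downward; lengths in m; the calibration is good to about 2 mm. A picture is of the moment at which its call begins.
- r.finish_job(): hands the job in, once; it reports no verdict.
Trained networks look in the newest picture that a camera, given by its name, has taken for a name from the list of things; names that differ only in an ending like _2 or _b are one class to them, and where a whole thing is asked for, a point or a joint stands for the part that bears it (a point fixed in the world has none). Each returns a list of dicts, best first, with "confidence" (0 to 1); they miss things now and then, are a little off and sometimes report something else, mostly with a low value. They report only what shows in the picture. A call takes as long as a camera call. They do not tell look-alikes from the thing itself.
- models.recognise(query, camera): "box" ([left, top, width, height] in pixels, round what is visible of it).
The state is a dict: "time": time; "joint_positions": joint angles; "joint_velocities": joint speeds; "joint_torque": joint torques, N m; "ee_pos": TCP position; "eef_rot": TCP orientation; "force": force on the tool from outside, world axes, zero at the start; "moment": the same for the moment, N m; "finger_gap": finger opening in m.
Only numpy, scipy, OpenCV 4.12 (cv2) and the standard library are available. Lean on these libraries where they do the work, as an engineer would, in place of code of your own. Each camera call takes 0.05 s, during which the arm holds its last target.

## Working session

There is one attempt and no reset: what is moved stays moved. The work goes in short steps, Python scripts to look and compute and a tool call to move; the robot and the scene stay as the last step left them, time stands still between calls to the robot, and variables do not carry over. Pictures are saved under pics/ and viewed, and the job is handed in when it is done.

Besides the shell and the picture viewer there is one more tool, called after "Call:" as name([rows], argument=value, ...), one row to a line, values as JSON. drive_tool: Moves the arm, as the interface text tells. Shift numbers are shares of 150 mm and turn numbers shares of 180 degrees, none past 1 either way. Its arguments: {"type":"object","properties":{"increments":{"type":"array"},"hand":{"type":"number"},"squeeze":{"type":"number"}},"required":["increments"]}

```bash
ls -la; mkdir -p pics
cat > h.py <<'E'
import numpy as np, cv2
from scipy.spatial.transform import Rotation as R
from station import telemetry, viewer, r, models
def save(c,name):
    cv2.imwrite('pics/'+name, cv2.cvtColor(c['frame'],cv2.COLOR_RGB2BGR))
def pts(c, uv):
    """world points of pixels (u,v) by depth"""
    uv=np.asarray(uv,float).reshape(-1,2)
    z=np.array([c['range_z'][int(round(v)),int(round(u))] for u,v in uv])
    n=cv2.undistortPoints(uv.reshape(-1,1,2),c['K'],np.array(c['dist'])).reshape(-1,2)
    p=np.c_[n[:,0]*z,-n[:,1]*z,-z,np.ones(len(z))]
    return (np.array(c['world_from_camera'])@p.T).T[:,:3],z
def cloud(c):
    h,w=c['range_z'].shape
    vv,uu=np.mgrid[0:h,0:w]
    p,z=pts(c,np.c_[uu.ravel(),vv.ravel()])
    return p.reshape(h,w,3), c['range_z']>0
def tool():
    s=telemetry.sense(); return np.array(s['ee_pos']),R.from_rotvec(s['eef_rot']),s
def rows(p_t,R_t,p0=None,R0=None):
    p,Rr,s=tool()
    if p0 is not None: p=np.array(p0)
    if R0 is not None: Rr=R0
    d=Rr.inv().apply(np.array(p_t)-p)/0.15
    w=(Rr.inv()*R_t).as_rotvec()/np.pi
    return np.round(d,4),np.round(w,4)
E
python3 - <<'E'
from h import *
import pickle
for n in ['side','top']:
    c=viewer.camera(n); save(c,n+'0.png'); pickle.dump(c,open(n+'0.pkl','wb'))
    print(n,np.round(c['world_from_camera'],3).tolist(),c['K'].tolist() if hasattr(c['K'],'tolist') else c['K'],c['dist'])
    for q in ['rack','bin','rest_mid','pin','hook_seat','short_mid','collar','tape','driver']:
        print(q,[(np.round(d['box'],0).tolist(),round(d['confidence'],2)) for d in models.recognise(q,n)])
p,Rr,s=tool(); print(p,Rr.as_matrix().round(3),s)
E
```

```text
total 12
drwxr-xr-x  3 agent agent 4096 Dec  7 15:27 .
drwxr-xr-x 23 root  root  4096 Dec  7 15:27 ..
drwxr-xr-x  2 agent agent 4096 Dec  7 15:27 pics
side [[-0.929, -0.217, 0.3, 0.898], [0.37, -0.5, 0.783, 0.932], [-0.02, 0.838, 0.545, 0.835], [0.0, 0.0, 0.0, 1.0]] [[486.89766505850685, 0.0, 283.84798361467716], [0.0, 486.89766505850685, 209.62129408050035], [0.0, 0.0, 1.0]] [-0.01166485  0.          0.          0.          0.        ]
rack [([287.0, 143.0, 57.0, 80.0], 0.79), ([232.0, 233.0, 85.0, 122.0], 0.58), ([398.0, 332.0, 48.0, 41.0], 0.48)]
bin [([216.0, 172.0, 71.0, 76.0], 0.96)]
rest_mid [([224.0, 163.0, 16.0, 12.0], 0.65), ([234.0, 175.0, 9.0, 12.0], 0.43)]
pin [([233.0, 232.0, 86.0, 86.0], 0.78), ([287.0, 138.0, 61.0, 64.0], 0.66), ([399.0, 331.0, 46.0, 44.0], 0.25)]
hook_seat [([288.0, 145.0, 57.0, 60.0], 0.8), ([231.0, 227.0, 87.0, 92.0], 0.67)]
short_mid []
collar []
tape []
driver [([270.0, 164.0, 17.0, 27.0], 0.55)]
top [[-0.001, 0.991, -0.135, 0.323], [-1.0, -0.003, -0.014, -0.066], [-0.015, 0.135, 0.991, 1.348], [0.0, 0.0, 0.0, 1.0]] [[493.6711152422774, 0.0, 275.
[... 779 characters left out ...]
 ]] {'time': 1.0, 'joint_positions': array([ 1.01849948,  0.42608946,  0.07390126,  1.60600811, -0.03413467,
        1.11078657, -0.06713442]), 'joint_velocities': array([-0.00115195,  0.00071662,  0.00092003,  0.00100541,  0.00185243,
        0.00073654,  0.00079236]), 'joint_torque': array([-1.95357688e-04, -9.49563146e+01,  3.75626296e+00, -4.63899171e+01,
        1.90047221e-02,  2.56361905e-03,  7.25458631e-05]), 'ee_pos': array([ 0.26456499, -0.62095897,  0.40470527]), 'eef_rot': array([-2.62076376e+00,  1.73226836e+00, -4.29863509e-06]), 'force': array([-0.52540845, -0.74492356, -0.5235002 ]), 'moment': array([-0.00343586, -0.00208403, -0.024825  ]), 'finger_gap': 0.08540383516706654}
```

View pics/top0.png

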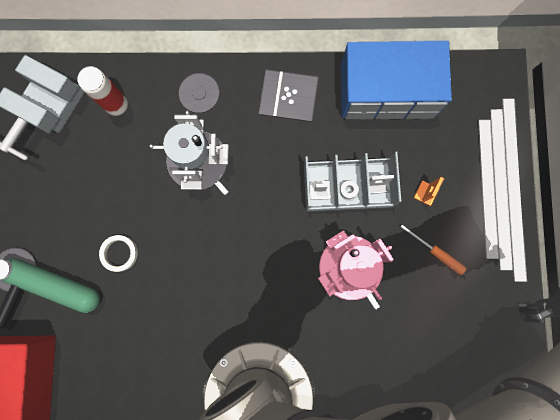

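View pics/side0.png

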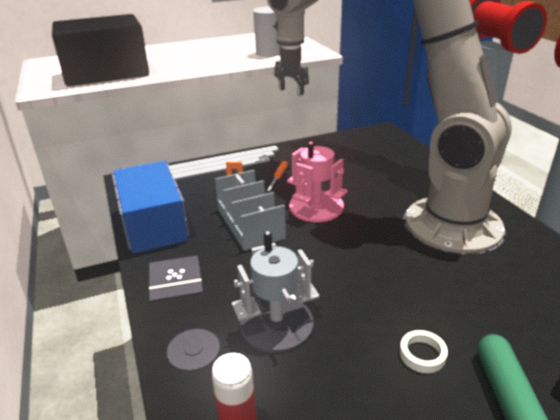

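Run:
```python
from h import *
import pickle
c=pickle.load(open('top0.pkl','rb'))
im=cv2.cvtColor(c['frame'],cv2.COLOR_RGB2BGR)
a=cv2.resize(im[100:210,135:245],(500,500),interpolation=cv2.INTER_CUBIC)
c2=pickle.load(open('side0.pkl','rb'))
im2=cv2.cvtColor(c2['frame'],cv2.COLOR_RGB2BGR)
b=cv2.resize(im[145:220,295:410],(767,500),interpolation=cv2.INTER_CUBIC)
d=cv2.resize(im2[225:355,220:330],(423,500),interpolation=cv2.INTER_CUBIC)
cv2.imwrite('pics/z1.png',np.hstack([a[:, :],d])[:, :800] if False else cv2.resize(np.hstack([a,d]),(800,433)))
cv2.imwrite('pics/z2.png',b)
P,ok=cloud(c)
# rack post: head top z~0.19
roi=np.zeros(ok.shape,bool); roi[100:210,135:245]=1
m=roi&ok&(abs(P[...,2]-0.190)<0.006)
print('headtop n',m.sum(),P[m].mean(0), P[m].min(0),P[m].max(0))
uv=np.argwhere(m)
(cx,cy),rad=cv2.minEnclosingCircle(P[m][:,:2].astype(np.float32)); print('enc',cx,cy,rad)
m=roi&ok&(P[...,2]>0.215)&(P[...,2]<0.25)
print('pin n',m.sum(),P[m].mean(0),P[m].min(0),P[m].max(0))
m=roi&ok&(abs(P[...,2]-0.012)<0.006)
q=P[m]; print('foot',m.sum(),q.min(0),q.max(0))
roi[:]=0; roi[145:220,295:410]=1
for lo,hi in [(0.108,0.118),(0.118,0.14),(0.04,0.048)]:
    m=roi&ok&(P[...,2]>lo)&(P[...,2]<hi)
    if m.sum(): print(lo,m.sum(),P[m].mean(0),P[m].min(0),P[m].max(0))
```

```text
headtop n 1193 [0.6292133  0.17490182 0.19098715] [0.56109713 0.10317626 0.18401849] [0.67880732 0.2238868  0.19599212]
enc 0.6189524531364441 0.16396179795265198 0.06497460603713989
pin n 63 [0.62925034 0.13722001 0.23238632] [0.62149341 0.12957801 0.21664893] [0.63886704 0.14813292 0.24250786]
foot 1271 [0.49375884 0.0410425  0.00600151] [0.80463159 0.35058543 0.01798831]
0.108 399 [ 0.5562457  -0.25601535  0.11400892] [ 0.48785988 -0.36091814  0.10803075] [ 0.62574995 -0.12240783  0.11799177]
0.118 90 [ 0.56148274 -0.2922308   0.1200641 ] [ 0.49917861 -0.35963185  0.11803795] [ 0.61702664 -0.12436734  0.12505945]
0.04 494 [ 0.55296236 -0.24822511  0.04425236] [ 0.48838869 -0.35823303  0.04003183] [ 0.62654015 -0.12266328  0.04792542]
```

View pics/z1.png

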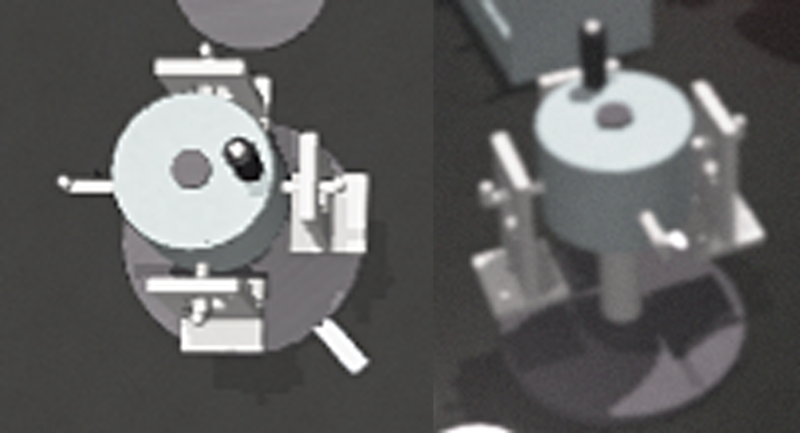

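View pics/z2.png

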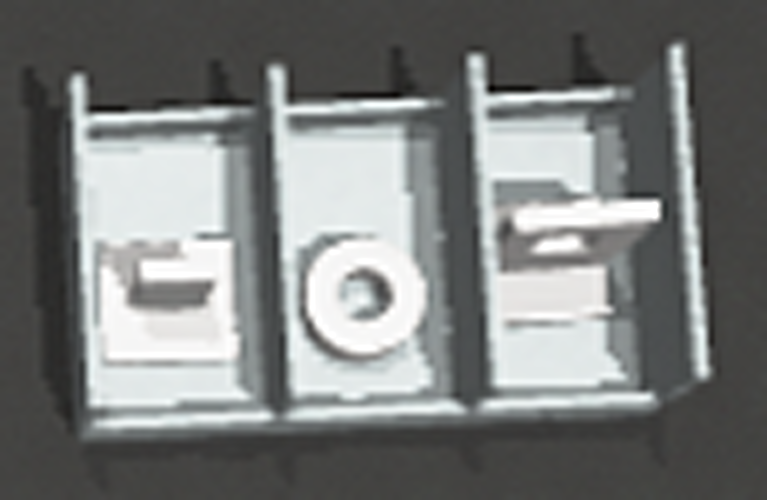

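```bash
cat > meas.py <<'E'
from h import *
import pickle
def rack(c,cen0=(0.63,0.175)):
    P,ok=cloud(c)
    f=c['frame'].astype(int)
    m=ok&(abs(P[...,2]-0.191)<0.004)&(np.hypot(P[...,0]-cen0[0],P[...,1]-cen0[1])<0.058)
    h=P[m]
    # pick from boundary: min enclosing w/ connected comp
    mm=cv2.morphologyEx(m.astype(np.uint8),cv2.MORPH_OPEN,np.ones((5,5)))
    n,l,s,_=cv2.connectedComponentsWithStats(mm); k=1+np.argmax(s[1:,4]); q=P[l==k][:,:2].astype(np.float32)
    hull=cv2.convexHull(q).reshape(-1,2)
    from scipy.optimize import least_squares
    g=least_squares(lambda x:np.hypot(hull[:,0]-x[0],hull[:,1]-x[1])-x[2],[*cen0,0.05],loss='soft_l1',f_scale=0.001).x
    print('head circle',g,'n',len(q))
    # foot z=0.012 plane circle: outer border points
    cx,cy=g[:2]
    d=np.hypot(P[...,0]-cx,P[...,1]-cy)
    pm=ok&(P[...,2]>0.218)&(d<0.06)
    pin=P[pm]; print('pin',pm.sum(),np.median(pin,0), 'top', pin[pin[:,2]>0.23].mean(0), 'angle',np.degrees(np.arctan2(np.median(pin[:,1])-cy,np.median(pin[:,0])-cx)))
    hm=ok&(abs(P[...,2]-0.158)<0.012)&(d>0.06)&(d<0.095)
    return P,ok,g,d
E
python3 - <<'E'
from meas import *
c=pickle.load(open('top0.pkl','rb'))
P,ok,g,d=rack(c)
cx,cy=g[:2]
f=c['frame'].astype(int)
# pointer: z~0.005-0.015, d 0.09..0.13, bright
m=ok&(abs(P[...,2]-0.010)<0.008)&(d>0.088)&(d<0.135)&(f.min(2)>150)&(P[...,0]<cx)
print('pointer',m.sum(),P[m].mean(0)); q=P[m]
a=np.degrees(np.arctan2(cy-P[m][:,1],cx-P[m][:,0])); print('heading pointer dir from axis (deg, world)',np.degrees(np.arctan2(q[:,1].mean()-cy,q[:,0].mean()-cx)), np.hypot(q[:,0]-cx,q[:,1]-cy).max(),np.argwhere(m).mean(0))
# foot
m=ok&(abs(P[...,2]-0.012)<0.005)&(d<0.15)
q=P[m]
print('foot?',m.sum())
# hook
m=ok&(P[...,2]>0.14)&(P[...,2]<0.175)&(d>0.055)&(d<0.1)
an=np.degrees(np.arctan2(P[...,1]-cy,P[...,0]-cx))
for lo in range(-180,180,10):
    k=m&(an>=lo)&(an<lo+10)
    if k.sum(): print(lo,k.sum(),P[k].mean(0).round(4),np.degrees(np.arctan2(P[k][:,1].mean()-cy,P[k][:,0].mean()-cx)).round(1))
E
```

```text
head circle [0.60405983 0.15667413 0.02225916] n 197
pin 61 [0.62863404 0.13695544 0.23449073] top [0.63025197 0.1375359  0.2355909 ] angle -38.74404595961308
pointer 10 [0.54045522 0.09180787 0.011595  ]
heading pointer dir from axis (deg, world) -134.43734825652328 0.09314152182685861 [191.9 225.5]
foot? 881
-100 1 [0.6039 0.1015 0.1583] -90.2
-90 2 [0.61   0.1013 0.1694] -83.9
-80 11 [0.6224 0.0947 0.1604] -73.5
-70 22 [0.6299 0.0957 0.158 ] -67.1
-60 9 [0.643  0.1014 0.157 ] -54.8
-50 8 [0.6546 0.1016 0.1534] -47.5
-30 1 [0.6525 0.1293 0.1748] -29.5
-10 23 [0.6971 0.1503 0.1574] -3.9
0 25 [0.6961 0.1639 0.16  ] 4.5
10 27 [0.6959 0.1818 0.1588] 15.3
20 10 [0.696  0.1937 0.1592] 22.0
60 1 [0.6327 0.2336 0.156 ] 69.6
70 25 [0.6302 0.2419 0.155 ] 73.0
130 9 [0.5589 0.1982 0.1598] 137.4
140 9 [0.559  0.1917 0.1582] 142.2
150 1 [0.5521 0.1775 0.155 ] 158.2
160 13 [0.5455 0.1738 0.1614] 163.7
```

Run:
```python
from h import *
import pickle
c=pickle.load(open('top0.pkl','rb'))
P,ok=cloud(c); f=c['frame'].astype(int)
np.set_printoptions(linewidth=220)
print((P[120:170:4,155:225:4,2]*1000).round(0).astype(int))
print(f[142,165:205:3])
# head colour mask
m=(P[...,2]>0.175)&(P[...,2]<0.21)&(f[...,2]>f[...,0]+5)&(f[...,2]>120); m[:, :140]=0;m[:,235:]=0;m[:95]=0;m[215:]=0
print(m.sum()); 
n,l,s,cc=cv2.connectedComponentsWithStats(m.astype(np.uint8)); print(s,cc)
```

```text
[[   1    1    1    2    5    5  163  165  163  165  168   87    1    0    1    6   -1    3]
 [   7    1    1    4    0    4  194  194  190  124  134  130    8   -2    4    0   10    1]
 [   4    3   -5   -3  189  192  191  192  189  194  192   96    1   -3    5   -1   -3    2]
 [  -5   -4   -2  192  194  193  187  194  194  187  192  190    6   13    3   -1    4    2]
 [  -2    0    1  187  194  189  187  190  192  190  243  190  175   17  179  160    2   -9]
 [   1    2    0  192  190  186  196  194  197  189  239  227  195   18  180  163   18    7]
 [   1    0  189  189  190  192  198  195  196  194  212  206  193  130  177  161   86   85]
 [ 150  155  155  192  189  190  192  188  186  187  189  187  187  153  178  163  153   83]
 [  10   -1    2  196  193  190  191  193  190 1348  192  194  174  130  180  160   83   84]
 [   2    2    5   11  188  191  190  193  192  190  191  190  156   19   83  155   79   81]
 [   0   -1    3   18   13  187  186  188  190  189  184  160  132   11   90  129   83   88]
 [   4    2    2   11   12   11  174  183  178  163  154  138   15   13   78   77   77   81]
 [   1    4    2    9   18   15   18  123  156  125   10   12    9    8   14   16   16   12]]
[[224 231 230]
 [223 229 230]
 [222 228 228]
 [223 230 231]
 [227 233 233]
 [134 129 132]
 [135 130 134]
 [135 130 134]
 [220 227 227]
 [237 243 243]
 [ 21  18  22]
 [ 32  30  32]
 [ 50  52  52]
 [127 134 134]]
854
[[     0      0    560    420 234346]
 [   163    124     42     40    854]] [[279.85295674 209.74211636]
 [182.64519906 143.06088993]]
```

```bash
cat >> h.py <<'E'
def plane(c,uv,z):
    """intersect pixel rays with horizontal plane(s) z"""
    uv=np.asarray(uv,float).reshape(-1,1,2)
    n=cv2.undistortPoints(uv,c['K'],np.array(c['dist'])).reshape(-1,2)
    T=np.array(c['world_from_camera']); d=np.c_[n[:,0],-n[:,1],-np.ones(len(n))]@T[:3,:3].T
    t=(z-T[2,3])/d[:,2]; return T[:3,3]+d*t[:,None]
def proj(c,p):
    T=np.linalg.inv(np.array(c['world_from_camera'])); q=np.atleast_2d(p)@T[:3,:3].T+T[:3,3]
    n=np.c_[q[:,0]/-q[:,2],-q[:,1]/-q[:,2],np.ones(len(q))]
    return cv2.projectPoints(n,np.zeros(3),np.zeros(3),c['K'],np.array(c['dist']))[0].reshape(-1,2)
E
cat > meas.py <<'E'
from h import *
import pickle
from scipy.optimize import least_squares
def fitc(q,r,c0):
    g=least_squares(lambda x:np.hypot(q[:,0]-x[0],q[:,1]-x[1])-r,c0,loss='soft_l1',f_scale=0.001); return g.x,np.sqrt(np.median(g.fun**2))
def head(c,box=(140,95,235,215)):
    P,ok=cloud(c); f=c['frame'].astype(int)
    m=(P[...,2]>0.175)&(P[...,2]<0.21)&(f[...,2]>f[...,0]+3)&(f[...,2]>190)
    k=np.zeros(m.shape,bool);k[box[1]:box[3],box[0]:box[2]]=1; m&=k
    m=cv2.morphologyEx(m.astype(np.uint8),cv2.MORPH_OPEN,np.ones((3,3)))
    n,l,s,cc=cv2.connectedComponentsWithStats(m); kk=1+np.argmax(s[1:,4])
    ct,_=cv2.findContours((l==kk).astype(np.uint8),cv2.RETR_EXTERNAL,cv2.CHAIN_APPROX_NONE)
    hull=cv2.convexHull(max(ct,key=len)).reshape(-1,2)
    q=plane(c,hull,0.19)[:,:2]
    g,e=fitc(q,0.049,q.mean(0)); print('head centre',g,'resid',e,'n',s[kk,4]); return g
def pinpos(c,cen):
    P,ok=cloud(c); d=np.hypot(P[...,0]-cen[0],P[...,1]-cen[1]); f=c['frame'].astype(int)
    m=ok&(d<0.065)&(P[...,2]>0.2)&(f.max(2)<110)
    p=P[m]; lo=p[:,2]<0.225
    uv=np.argwhere(m)[:,::-1]
    print('pin n',len(p),p.mean(0)); 
    return m,p
E
python3 - <<'E'
from meas import *
for n,box in [('top0',(140,95,235,215)),('side0',(225,240,315,320))]:
    c=pickle.load(open(n+'.pkl','rb'))
    g=head(c,box); m,p=pinpos(c,g)
    print(np.argwhere(m)[:,::-1].mean(0), np.degrees(np.arctan2(*(p.mean(0)[:2]-g)[::-1])),np.hypot(*(p.mean(0)[:2]-g)))
c=pickle.load(open('top0.pkl','rb'))
P,ok=cloud(c); f=c['frame'].astype(int)
d=np.hypot(P[...,0]-g[0],P[...,1]-g[1])
b=(f.min(2)>140)&(abs(P[...,2])<0.03)&(d>0.07)&(d<0.15)
n,l,s,cc=cv2.connectedComponentsWithStats(b.astype(np.uint8)); print(s[1:],cc[1:])
# foot contour
b2=(f.max(2)>85)&(f.max(2)<140)&(P[...,2]<0.03)&(d<0.14)
b2=cv2.morphologyEx(b2.astype(np.uint8),cv2.MORPH_OPEN,np.ones((3,3)))
cv2.imwrite('pics/b2.png',cv2.resize(np.hstack([b2[90:215,130:250]*255,(b*255).astype(np.uint8)[90:215,130:250]]),None,fx=3,fy=3))
hull=cv2.convexHull(np.argwhere(b2)[:,::-1].astype(np.int32)).reshape(-1,2)
q=plane(c,hull,0.012)[:,:2]; print('foot',fitc(q,0.0845,g))
E
```

```text
head centre [0.63143637 0.17390945] resid 0.0005241918288279787 n 1043
pin n 55 [0.62753503 0.13564265 0.22579042]
[196.56363636 140.45454545] -95.821246325607 0.03846515871060896
head centre [0.63456773 0.17835517] resid 0.0011349419244052038 n 875
pin n 118 [0.63570138 0.14529711 0.21984269]
[267.25423729 240.45762712] -88.03594014809111 0.03307749172575689
[[174 115  12   2  12]
 [189 115   8   1   8]
 [203 120   1   6   6]
 [173 126   1   1   1]
 [168 129   2   2   2]
 [215 134   1   1   1]
 [164 137   1   1   1]
 [172 171   1   1   1]
 [220 175   2   2   2]
 [176 181   2   1   2]
 [214 181  14  14  79]
 [178 183   1   1   1]] [[179.5        115.08333333]
 [192.5        115.        ]
 [203.         122.5       ]
 [173.         126.        ]
 [168.5        129.5       ]
 [215.         134.        ]
 [164.         137.        ]
 [172.         171.        ]
 [220.5        175.5       ]
 [176.5        181.        ]
 [221.08860759 187.49367089]
 [178.         183.        ]]
foot (array([0.63161788, 0.17409703]), np.float64(0.0006482584664973881))
```

View pics/b2.png

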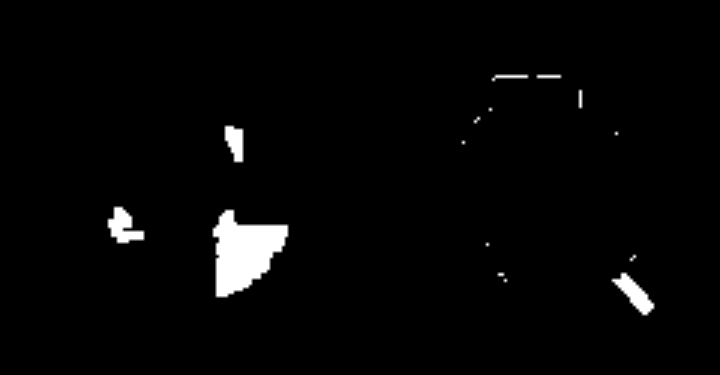

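Run:
```python
from meas import *
c=pickle.load(open('top0.pkl','rb'))
g=np.array([0.6320,0.1742])
P,ok=cloud(c); f=c['frame'].astype(int)
k=np.zeros(ok.shape,bool);k[178:198,212:230]=1
m=k&(f.min(2)>140); uv=np.argwhere(m)[:,::-1]
q=plane(c,uv,0.010)[:,:2]; mu=q.mean(0); w,v=np.linalg.eigh(np.cov(q.T)); print('pointer mean',mu,'dir from axis',np.degrees(np.arctan2(*(mu-g)[::-1])),'pca',np.degrees(np.arctan2(*v[:,1][::-1])), 'dmax',np.hypot(*(q-g).T).max())
# hook
k[:]=0;k[138:155,146:163]=1
m=k&(f.min(2)>140)&(P[...,2]>0.1); uv=np.argwhere(m)[:,::-1]; print(uv.mean(0),len(uv),uv.min(0))
q=plane(c,uv,0.154)[:,:2]; mu=q.mean(0); w,v=np.linalg.eigh(np.cov(q.T)); print('hook',mu,np.degrees(np.arctan2(*(mu-g)[::-1])),'pca',np.degrees(np.arctan2(*v[:,1][::-1])),np.hypot(*(q-g).T).max())
print('axis proj',proj(c,[[*g,.19],[*g,.012]]))
print('hubs')
```

```text
pointer mean [0.55299095 0.10413797] dir from axis -138.43468597250595 pca -137.76098231674771 dmax 0.12640342224696724
[156.38888889 146.80555556] 36 [150 145]
hook [0.63116597 0.24795888] 90.64784591912148 pca 84.54249904769199 0.08981463275476761
axis proj [[183.2068764  142.6356749 ]
 [196.14568363 159.3257719 ]]
hubs
```

```bash
cat >> h.py <<'E'
def yawR(deg):
    a=np.radians(deg); c,s=np.cos(a),np.sin(a)
    return R.from_matrix(np.array([[c,s,0],[s,-c,0],[0,0,-1.]]).T if False else np.array([[c,s,0],[s,-c,0],[0,0,-1.]]))
def plan(p,yaw):
    """print calls to go straight to TCP p, yaw with tool down"""
    p0,R0,s=tool(); Rt=yawR(yaw)
    d=R0.inv().apply(np.array(p)-p0); w=(R0.inv()*Rt).as_rotvec()
    n=max(1,int(np.ceil(np.abs(d).max()/0.15-1e-6)))
    print('t',round(s['time'],2),'now',p0.round(4),'dist',np.linalg.norm(d).round(3),'turn',np.degrees(w).round(2),'ncalls',n,'rows',np.ceil(np.linalg.norm(d)/0.05),'F',np.round(s['force'],1),'gap',round(s['finger_gap'],4))
    print('total share shift',(d/0.15).round(4),'turn',(w/np.pi).round(4),' per call',(d/0.15/n).round(4))
E
python3 - <<'E'
from h import *
import pickle
np.set_printoptions(suppress=True)
plan([0.632,0.139,0.46],-48.2)
c=pickle.load(open('top0.pkl','rb'))
im=cv2.cvtColor(c['frame'],cv2.COLOR_RGB2BGR)
# bin wall tops z=.114 : zoom coords -> pixel
z=lambda u,v:(295+u*115/767,145+v*75/500)
for n,uv in [('A near-left',(80,380)),('A far-left',(78,75)),('wall2 far',(275,67)),('wall3 far',(475,55)),('wall4 far',(678,42)),('wall4 near',(705,378))]:
    print(n,plane(c,[z(*uv)],0.114)[0].round(4))
print('pink',plane(c,[(352,254)],0.19))
for n,uv in [('l',(510,214)),('r',(660,210))]: print('rest top',n,plane(c,[z(*uv)],0.119)[0].round(4))
print('px of bench spot',proj(c,[[0.43,0,0],[0.5,0,0],[.43,.05,0],[.43,-.05,0]]))
E
```

```text
t 1.0 now [ 0.2646 -0.621   0.4047] dist 0.846 turn [ -0.     0.   -18.73] ncalls 5 rows 17.0 F [-0.5 -0.7 -0.5] gap 0.0854
total share shift [-3.7012 -4.2391 -0.3682] turn [-0.     0.    -0.104]  per call [-0.7402 -0.8478 -0.0736]
A near-left [ 0.4973 -0.1265  0.114 ]
A far-left [ 0.6153 -0.1268  0.114 ]
wall2 far [ 0.618  -0.2021  0.114 ]
wall3 far [ 0.6222 -0.2783  0.114 ]
wall4 far [ 0.6268 -0.3554  0.114 ]
wall4 near [ 0.4973 -0.3612  0.114 ]
pink [[ 0.36392879 -0.22616872  0.19      ]]
rest top l [ 0.5594 -0.2891  0.119 ]
rest top r [ 0.5607 -0.3454  0.119 ]
px of bench spot [[258.98866809 232.31674906]
 [259.08002424 206.95673759]
 [240.73397972 232.36302794]
 [277.2566974  232.27379893]]
```

Call:
drive_tool([
  [[-0.74, -0.85, -0.37], [0, 0, 0]],
  [[-0.74, -0.85, -0.37], [0, 0, 0]],
  [[-0.74, -0.85, -0.37], [0, 0, 0]],
  [[-0.74, -0.85, -0.37], [0, 0, 0]],
])

```text
time: 1.4
ee_pos: [0.3402, -0.4657, 0.4617]
eef_rot: [-2.623, 1.728, -0.002]
force: [0.9, -0.2, -0.1]
finger_gap: 0.0853
```

Call:
drive_tool([
  [[-0.74, -0.85, 0], [0, 0, 0]],
  [[-0.74, -0.85, 0], [0, 0, 0]],
  [[-0.74, -0.85, 0], [0, 0, 0]],
  [[-0.74, -0.85, 0], [0, 0, 0]],
])

```text
time: 1.8
ee_pos: [0.414, -0.3124, 0.4606]
eef_rot: [-2.624, 1.725, -0.001]
force: [0.3, 0.0, 0.1]
finger_gap: 0.0859
```

Call:
drive_tool([
  [[-0.74, -0.85, 0], [0, 0, 0]],
  [[-0.74, -0.85, 0], [0, 0, 0]],
  [[-0.74, -0.85, 0], [0, 0, 0]],
  [[-0.74, -0.85, 0], [0, 0, 0]],
])

```text
time: 2.2
ee_pos: [0.4875, -0.1601, 0.4606]
eef_rot: [-2.624, 1.725, -0.001]
force: [0.3, -0.7, 0.4]
finger_gap: 0.0854
```

Call:
drive_tool([
  [[-0.74, -0.85, 0], [0, 0, 0]],
  [[-0.74, -0.85, 0], [0, 0, 0]],
  [[-0.74, -0.85, 0], [0, 0, 0]],
  [[-0.74, -0.85, 0], [0, 0, 0]],
])

```text
time: 2.6
ee_pos: [0.5608, -0.0077, 0.4604]
eef_rot: [-2.624, 1.725, 0.001]
force: [-0.4, -0.8, -0.2]
finger_gap: 0.0855
```

Call:
drive_tool([
  [[-0.37, -0.43, 0], [0, 0, -0.05]],
  [[-0.37, -0.43, 0], [0, 0, -0.104]],
  [[-0.37, -0.43, 0], [0, 0, -0.104]],
])

```text
time: 2.9
ee_pos: [0.5982, 0.0687, 0.46]
eef_rot: [-2.873, 1.265, 0.001]
force: [-0.6, -0.2, 1.0]
finger_gap: 0.0854
```

Run:
```python
from h import *
import pickle
c=viewer.camera('wrist'); save(c,'w1.png'); pickle.dump(c,open('w1.pkl','wb'))
print(np.round(c['world_from_camera'],3).tolist())
print(proj(c,[[0.632,0.174,0.19],[.632,.138,.235],[0.632,.244,.154],[.553,.104,.01]]).round(0))
```

```text
[[0.675, 0.7, 0.232, 0.658], [-0.738, 0.641, 0.212, 0.123], [-0.001, -0.314, 0.949, 0.429], [0.0, 0.0, 0.0, 1.0]]
[[207.  89.]
 [235. 126.]
 [149.  30.]
 [241. 178.]]
```

View pics/w1.png

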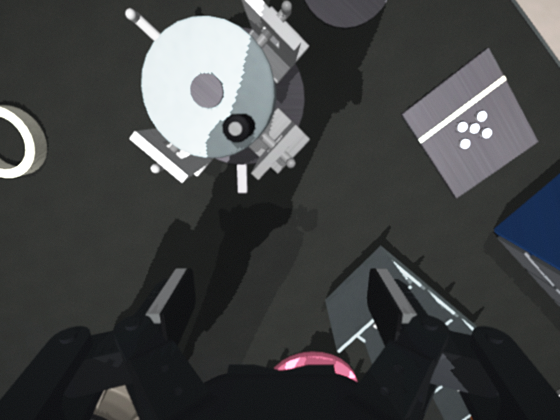

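```bash
cat > ang.py <<'E'
from meas import *
def segpts(c,box,thr=140,dark=False):
    f=c['frame'].astype(int); k=np.zeros(f.shape[:2],bool); k[box[1]:box[3],box[0]:box[2]]=1
    m=k&((f.max(2)<thr) if dark else (f.min(2)>thr)); return np.argwhere(m)[:,::-1]
E
python3 - <<'E'
from ang import *
c=pickle.load(open('w1.pkl','rb'))
uv=segpts(c,(192,74,222,106),150,True); print('hub',uv.mean(0),len(uv)); hub=plane(c,[uv.mean(0)],0.19)[0]; print(hub)
f=c['frame'].astype(int)
# head ellipse hull
P,ok=cloud(c); print('hub depth z', np.median(P[80:100,200:214,2]))
uv=segpts(c,(135,10,280,165),200); 
m=np.zeros(f.shape[:2],np.uint8); m[uv[:,1],uv[:,0]]=1; 
pt=plane(c,[(237,127),(236,128)],0.235); print('pin top',pt)
g=hub[:2]
for n,uv,z in [('tip',(131,13),0.164),('pin',(237,127),0.235)]:
    q=plane(c,[uv],z)[0][:2]; print(n,q,np.hypot(*(q-g)),np.degrees(np.arctan2(*(q-g)[::-1])))
uv=segpts(c,(234,164,250,194),190); q=plane(c,uv,0.010)[:,:2]; w,v=np.linalg.eigh(np.cov(q.T)); print('pointer',q.mean(0),np.degrees(np.arctan2(*(q.mean(0)-g)[::-1])),np.degrees(np.arctan2(*v[:,1][::-1])),np.hypot(*(q-g).T).max(),len(q))
E
```

```text
hub [204.92857143  89.75274725] 546
[0.63082263 0.17457719 0.19      ]
hub depth z 0.19364189329189546
pin top [[0.63225454 0.13675441 0.235     ]
 [0.63137518 0.13682713 0.235     ]]
tip [0.63322221 0.25688681] 0.0823445922267097 88.33012608733499
pin [0.63225454 0.13675441] 0.03784987098980249 -87.83191889239406
pointer [0.55367365 0.10329574] -137.26375610011021 -137.86650374419494 0.12402790538637419 227
```

Run:
```python
from h import *
plan([0.632,0.138,0.372],-48.2)
```

```text
t 2.95 now [0.5977 0.0661 0.4599] dist 0.119 turn [-0.03  0.06  0.41] ncalls 1 rows 3.0 F [-0.3 -1.5 -0.5] gap 0.0854
total share shift [-0.201  -0.4912  0.5867] turn [-0.0001  0.0003  0.0023]  per call [-0.201  -0.4912  0.5867]
```

Call:
drive_tool([
  [[-0.1, -0.25, 0], [0, 0, 0]],
  [[-0.2, -0.49, 0], [0, 0, 0]],
  [[-0.2, -0.49, 0.3], [0, 0, 0]],
  [[-0.2, -0.49, 0.585], [0, 0, 0]],
  [[-0.2, -0.49, 0.585], [0, 0, 0]],
])

```text
time: 3.45
ee_pos: [0.6307, 0.1334, 0.3673]
eef_rot: [2.861, -1.283, -0.01]
force: [-0.0, -0.5, 0.1]
finger_gap: 0.0854
```

Call:
drive_tool([
  [[0, 0, 0], [0, 0, 0]],
  [[0, 0, 0], [0, 0, 0]],
  [[0, 0, 0], [0, 0, 0]],
  [[0, 0, 0], [0, 0, 0]],
  [[0, 0, 0], [0, 0, 0]],
], hand=0, squeeze=25)

```text
time: 3.95
ee_pos: [0.6321, 0.1362, 0.3741]
eef_rot: [-2.866, 1.281, -0.002]
force: [-3.8, -1.6, -0.2]
finger_gap: 0.0172
```

```bash
cat > arc.py <<'E'
from h import *
def arc(a0,a1,n,r=0.036):
    p0,R0,s=tool(); print('t',s['time'],'now',p0.round(4),R0.as_rotvec().round(3),'F',np.round(s['force'],1))
    cur=np.radians(a0); A=np.radians(np.linspace(a0,a1,n+1)[1:])
    for i in range(0,n,5):
        print([ (R0.inv().apply([r*(np.cos(a)-np.cos(cur)),r*(np.sin(a)-np.sin(cur)),0])/0.15).round(3).tolist() for a in A[i:i+5]])
        cur=A[i:i+5][-1]
E
python3 -c "
from arc import *
arc(-90,41.8,10)"
```

```text
t 3.95 now [0.6321 0.1362 0.3741] [-2.866e+00  1.281e+00 -2.000e-03] F [-3.8 -1.6 -0.2]
[[0.032, -0.045, 0.0], [0.052, -0.096, 0.0], [0.061, -0.15, 0.0], [0.057, -0.205, 0.001], [0.04, -0.258, 0.001]]
[[-0.028, -0.047, 0.0], [-0.066, -0.087, 0.0], [-0.112, -0.117, 0.0], [-0.164, -0.136, 0.0], [-0.219, -0.142, 0.0]]
```

Call:
drive_tool([
  [[0.032, -0.045, 0], [0, 0, 0]],
  [[0.052, -0.096, 0], [0, 0, 0]],
  [[0.061, -0.15, 0], [0, 0, 0]],
  [[0.057, -0.205, 0], [0, 0, 0]],
  [[0.04, -0.258, 0], [0, 0, 0]],
])

```text
time: 4.45
ee_pos: [0.664, 0.158, 0.3739]
eef_rot: [2.868, -1.281, -0.004]
force: [-22.3, 1.3, 19.9]
finger_gap: 0.0171
```

Call:
drive_tool([
  [[-0.028, -0.047, 0], [0, 0, 0]],
  [[-0.066, -0.087, 0], [0, 0, 0]],
  [[-0.112, -0.117, 0], [0, 0, 0]],
  [[-0.164, -0.136, 0], [0, 0, 0]],
  [[-0.219, -0.142, 0], [0, 0, 0]],
])

```text
time: 4.95
ee_pos: [0.6593, 0.1938, 0.374]
eef_rot: [2.865, -1.285, 0.003]
force: [-1.6, -9.2, 11.9]
finger_gap: 0.0171
```

Call:
drive_tool([
  [[0, 0, 0], [0, 0, 0]],
  [[0, 0, 0], [0, 0, 0]],
])

```text
time: 5.15
ee_pos: [0.6584, 0.1952, 0.374]
eef_rot: [2.867, -1.283, -0.0]
force: [-11.1, -3.6, 13.9]
finger_gap: 0.0174
```

Run:
```python
from h import *
import pickle
p,Rr,s=tool(); print(p.round(4),s['force'].round(1),s['finger_gap'])
g=np.array([0.632,0.1743]); print(np.degrees(np.arctan2(*(p[:2]-g)[::-1])),np.hypot(*(p[:2]-g)))
for n in ['wrist','top']:
    c=viewer.camera(n); save(c,n+'2.png'); pickle.dump(c,open(n+'2.pkl','wb'))
```

```text
[0.6584 0.1952 0.374 ] [-11.1  -3.6  13.9] 0.017419515620010484
38.304507994493285 0.03367800538416974
```

View pics/wrist2.png

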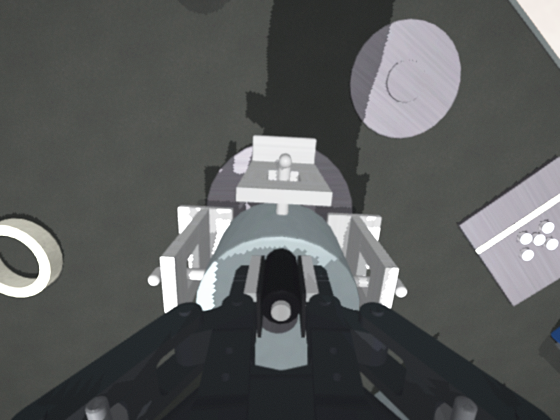

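View pics/top2.png

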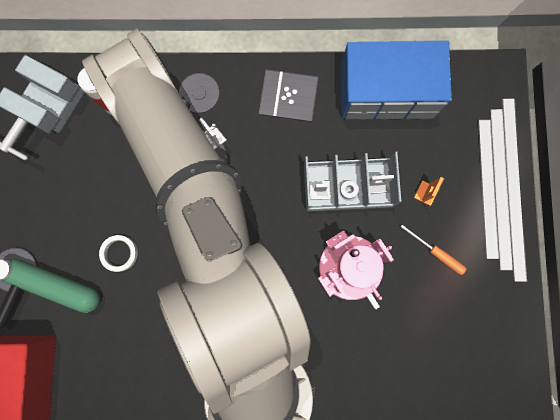

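Run:
```python
from ang import *
c=pickle.load(open('wrist2.pkl','rb'))
im=cv2.cvtColor(c['frame'],cv2.COLOR_RGB2BGR)
cv2.imwrite('pics/w2z.png',cv2.resize(im[125:305,140:420],None,fx=2.8,fy=2.8,interpolation=cv2.INTER_CUBIC))
g=np.array([0.632,0.1743])
for n,uv,z in [('tip',(285,157),0.164),('rod',(282.5,209),0.154),('tipL',(153,281),0.164),('tipR',(401,292),0.164)]:
    q=plane(c,[uv],z)[0][:2]; print(n,q,np.hypot(*(q-g)),np.degrees(np.arctan2(*(q-g)[::-1])))
```

```text
tip [0.70076368 0.22912758] 0.08794604658071632 38.56652329881155
rod [0.67344249 0.20649548] 0.05247884626044737 37.84261010569468
tipL [0.57909704 0.23991813] 0.08428797247150292 128.8766164968124
tipR [0.68543849 0.10777446] 0.08533064897762879 -51.2258625384853
```

View pics/w2z.png

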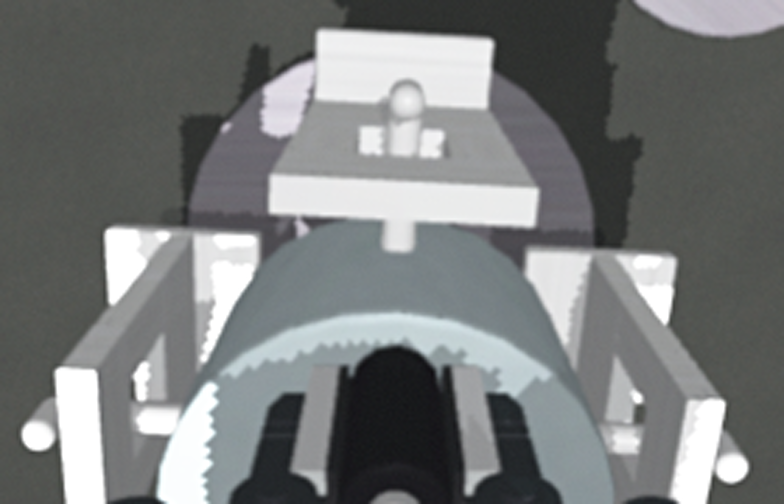

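Call:
drive_tool([
  [[-0.008, 0, 0], [0, 0, 0]],
  [[-0.016, 0, 0], [0, 0, 0]],
  [[-0.016, 0, 0], [0, 0, 0]],
])

```text
time: 5.55
ee_pos: [0.6577, 0.1958, 0.374]
eef_rot: [2.866, -1.284, 0.003]
force: [-3.6, -7.8, 12.0]
finger_gap: 0.017
```

Run:
```python
from ang import *
p,Rr,s=tool(); print(p.round(4),s['force'].round(1),s['finger_gap'])
c=viewer.camera('wrist'); save(c,'w3.png'); pickle.dump(c,open('w3.pkl','wb'))
im=cv2.cvtColor(c['frame'],cv2.COLOR_RGB2BGR)
cv2.imwrite('pics/w3z.png',cv2.resize(im[125:305,140:420],None,fx=2.8,fy=2.8,interpolation=cv2.INTER_CUBIC))
```

```text
[0.6577 0.1958 0.374 ] [-3.6 -7.8 12. ] 0.016983445056044436
```

View pics/w3z.png

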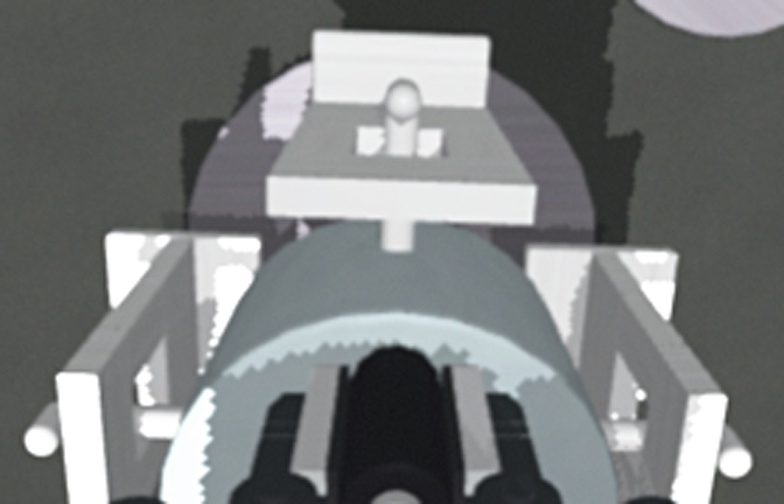

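Run:
```python
from ang import *
g=np.array([0.632,0.1743])
for f,L in [('wrist2',[(406,92,.164),(38,433,.164),(733,466,.164),(399,235,.154)]),('w3',[(403,92,.164),(41,437,.164),(736,461,.164),(398,235,.154)])]:
    c=pickle.load(open(f+'.pkl','rb'))
    for u,v,z in L:
        q=plane(c,[(140+u/2.8,125+v/2.8)],z)[0][:2]; print(f,q.round(4),np.hypot(*(q-g)).round(4),np.degrees(np.arctan2(*(q-g)[::-1])).round(2))
```

```text
wrist2 [0.7004 0.2288] 0.0874 38.55
wrist2 [0.5802 0.2402] 0.0838 128.14
wrist2 [0.6861 0.1077] 0.0858 -50.91
wrist2 [0.6735 0.2065] 0.0525 37.85
w3 [0.6996 0.2297] 0.0874 39.33
w3 [0.5796 0.2396] 0.0838 128.75
w3 [0.687  0.1086] 0.0857 -50.09
w3 [0.6729 0.2071] 0.0525 38.74
```

Call:
drive_tool([
  [[-0.009, 0, 0], [0, 0, 0]],
  [[-0.018, 0, 0], [0, 0, 0]],
  [[-0.018, 0, 0], [0, 0, 0]],
  [[-0.018, 0, 0], [0, 0, 0]],
])

```text
time: 6.0
ee_pos: [0.656, 0.1977, 0.374]
eef_rot: [2.866, -1.285, 0.003]
force: [-3.5, -7.3, 11.4]
finger_gap: 0.017
```

Run:
```python
from ang import *
p,Rr,s=tool(); print(p.round(4),s['force'].round(1),s['finger_gap'])
c=viewer.camera('wrist'); save(c,'w4.png'); pickle.dump(c,open('w4.pkl','wb'))
im=cv2.cvtColor(c['frame'],cv2.COLOR_RGB2BGR)
cv2.imwrite('pics/w4z.png',cv2.resize(im[125:305,140:420],None,fx=2.8,fy=2.8,interpolation=cv2.INTER_CUBIC))
```

```text
[0.656  0.1977 0.374 ] [-3.5 -7.3 11.4] 0.0170228454793939
```

View pics/w4z.png

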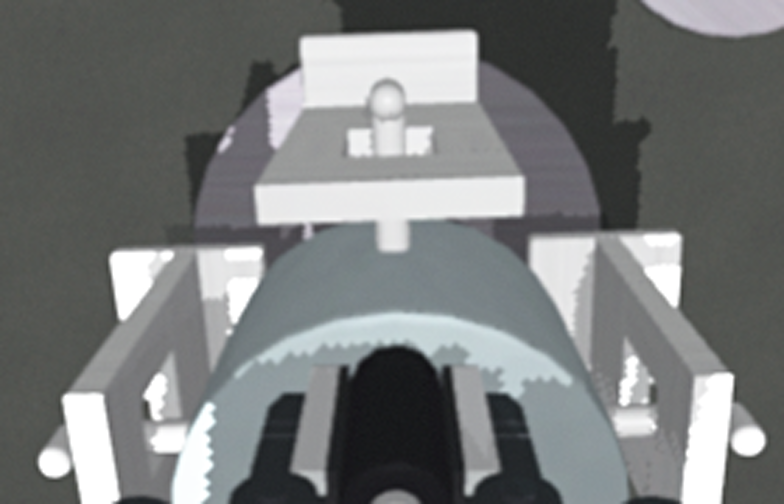

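Run:
```python
from ang import *
g=np.array([0.632,0.1743])
for f,L in [('w4',[(387,92,.164),(55,460,.164),(748,438,.164),(393,235,.154)])]:
    c=pickle.load(open(f+'.pkl','rb'))
    for u,v,z in L:
        q=plane(c,[(140+u/2.8,125+v/2.8)],z)[0][:2]; print(f,q.round(4),np.hypot(*(q-g)).round(4),np.degrees(np.arctan2(*(q-g)[::-1])).round(2))
```

```text
w4 [0.6957 0.2341] 0.0873 43.21
w4 [0.5748 0.2354] 0.0837 133.14
w4 [0.6915 0.1132] 0.0853 -45.77
w4 [0.6705 0.2099] 0.0524 42.81
```

Call:
drive_tool([
  [[0, 0, 0], [0, 0, 0]],
  [[0, 0, 0], [0, 0, 0]],
  [[0, 0, -0.2], [0, 0, 0]],
  [[0, 0, -0.5], [0, 0, 0]],
  [[0, 0, -0.6], [0, 0, 0]],
], hand=1)

```text
time: 6.55
ee_pos: [0.6559, 0.1995, 0.4671]
eef_rot: [-2.864, 1.281, -0.005]
force: [0.3, -0.8, 1.5]
finger_gap: 0.0853
```

Call:
drive_tool([
  [[0, 0.3, 0], [0, 0, 0]],
  [[0, 0.6, 0], [0, 0, 0]],
  [[0, 0.9, 0], [0, 0, 0]],
  [[0, 0.9, 0], [0, 0, 0]],
])

```text
time: 6.95
ee_pos: [0.552, 0.1054, 0.4627]
eef_rot: [2.863, -1.287, 0.001]
force: [-0.5, 0.6, 0.2]
finger_gap: 0.0855
```

Run:
```python
from ang import *
p,Rr,s=tool(); print(p.round(4),s['force'].round(1),s['finger_gap'])
c=viewer.camera('wrist'); save(c,'w5.png'); pickle.dump(c,open('w5.pkl','wb'))
```

```text
[0.552  0.1054 0.4627] [-0.5  0.6  0.2] 0.08548510204796961
```

View pics/w5.png

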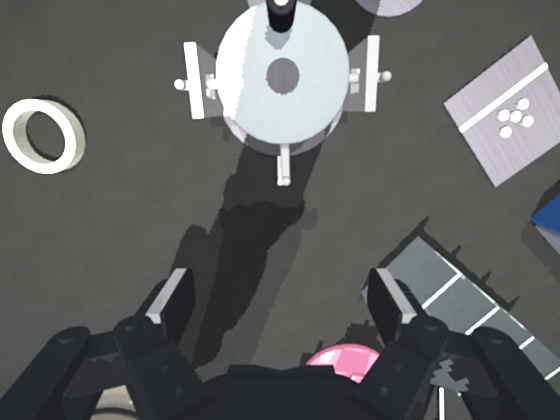

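Run:
```python
from ang import *
c=pickle.load(open('w5.pkl','rb'))
im=cv2.cvtColor(c['frame'],cv2.COLOR_RGB2BGR)
cv2.imwrite('pics/w5z.png',cv2.resize(im[50:200,160:410],None,fx=3.2,fy=3.2,interpolation=cv2.INTER_CUBIC))
```

```text
(no output)
```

View pics/w5z.png

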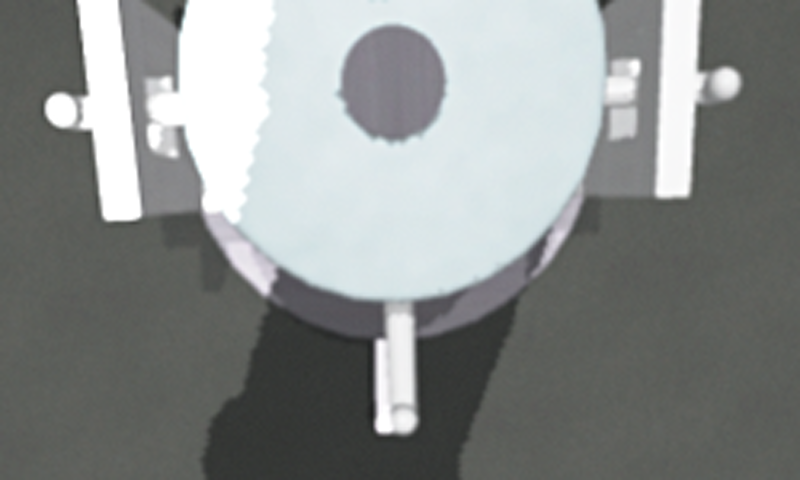

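Run:
```python
from ang import *
c=pickle.load(open('w5.pkl','rb'))
Z=lambda u,v:(160+u/3.2,50+v/3.2)
hub=plane(c,[Z(393,82)],0.19)[0][:2]; print('hub',hub)
A=lambda q,g:(np.hypot(*(q-g)).round(4),np.degrees(np.arctan2(*(q-g)[::-1])).round(2))
for g in (hub,np.array([.632,.1743])):
  print('g',g)
  for n,u,v,z in [('tip',404,416,.164),('root',398,308,.154),('mid',401,360,.154),('L',62,110,.164),('R',725,82,.164),('Lrod',165,107,.154),('Rrod',622,88,.154)]:
    print(n,A(plane(c,[Z(u,v)],z)[0][:2],g))
  inv=lambda p:((proj(c,p)-[160,50])*3.2).round(1).tolist()
  for a in (-136,-137,-138,-139,-140):
    t=np.radians(a); e=np.array([np.cos(t),np.sin(t)]); nrm=np.array([-e[1],e[0]])
    P=[[*(g+e*rr+nrm*o),0.01] for rr,o in [(.105,.006),(.125,.006),(.105,-.006),(.125,-.006)]]
    print(a,inv(P))
```

```text
hub [0.6315659  0.17285167]
g [0.6315659  0.17285167]
tip (np.float64(0.0843), np.float64(-136.01))
root (np.float64(0.0554), np.float64(-136.48))
mid (np.float64(0.0701), np.float64(-136.13))
L (np.float64(0.0848), np.float64(134.2))
R (np.float64(0.085), np.float64(-46.47))
Lrod (np.float64(0.0603), np.float64(133.96))
Rrod (np.float64(0.061), np.float64(-46.3))
-136 [[412.4, 384.1], [413.9, 428.5], [385.1, 385.3], [387.0, 429.6]]
-137 [[408.2, 384.5], [409.0, 428.9], [380.9, 385.2], [382.1, 429.5]]
-138 [[404.0, 384.8], [404.1, 429.2], [376.7, 385.0], [377.2, 429.4]]
-139 [[399.9, 385.0], [399.2, 429.4], [372.6, 384.7], [372.3, 429.2]]
-140 [[395.7, 385.2], [394.3, 429.5], [368.4, 384.4], [367.4, 428.8]]
g [0.632  0.1743]
tip (np.float64(0.0856), np.float64(-135.52))
root (np.float64(0.0567), np.float64(-135.72))
mid (np.float64(0.0714), np.float64(-135.54))
L (np.float64(0.0841), np.float64(135.1))
R (np.float64(0.0858), np.float64(-47.34))
Lrod (np.float64(0.0596), np.float64(135.23))
Rrod (np.float64(0.0618), np.float64(-47.52))
-136 [[410.6, 381.2], [412.1, 425.7], [383.3, 382.4], [385.2, 426.8]]
-137 [[406.4, 381.6], [407.2, 426.1], [379.1, 382.3], [380.3, 426.7]]
-138 [[402.2, 381.9], [402.3, 426.4], [374.9, 382.1], [375.4, 426.6]]
-139 [[398.1, 382.1], [397.4, 426.6], [370.7, 381.8], [370.5, 426.3]]
-140 [[393.9, 382.3], [392.5, 426.7], [366.6, 381.5], [365.6, 426.0]]
```

Run:
```python
from h import *
plan([0.6568,0.1968,0.374],-48.1)
```

```text
t 7.0 now [0.5536 0.1071 0.4631] dist 0.163 turn [ 0.01 -0.09 -0.24] ncalls 1 rows 4.0 F [0.4 0.9 0.9] gap 0.0855
total share shift [ 0.0097 -0.9115  0.5941] turn [ 0.     -0.0005 -0.0014]  per call [ 0.0097 -0.9115  0.5941]
```

Call:
drive_tool([
  [[0.01, -0.3, 0], [0, 0, 0]],
  [[0.01, -0.6, 0], [0, 0, 0]],
  [[0.01, -0.91, 0], [0, 0, 0]],
  [[0.01, -0.91, 0], [0, 0, 0]],
])

```text
time: 7.4
ee_pos: [0.6602, 0.2037, 0.4603]
eef_rot: [-2.869, 1.276, 0.004]
force: [-1.9, 0.6, -1.2]
finger_gap: 0.0851
```

Call:
drive_tool([
  [[0, 0, 0.2], [0, 0, 0]],
  [[0, 0, 0.4], [0, 0, 0]],
  [[0, 0, 0.593], [0, 0, 0]],
  [[0, 0, 0.593], [0, 0, 0]],
  [[0, 0, 0.593], [0, 0, 0]],
])

```text
time: 7.9
ee_pos: [0.6579, 0.1992, 0.374]
eef_rot: [-2.868, 1.282, 0.001]
force: [0.2, 0.7, 0.7]
finger_gap: 0.0855
```

Run:
```python
from h import *
plan([0.6568,0.1968,0.374],-48.1)
```

```text
t 7.9 now [0.6579 0.1992 0.374 ] dist 0.003 turn [ 0.    0.03 -0.08] ncalls 1 rows 1.0 F [0.2 0.7 0.7] gap 0.0855
total share shift [ 0.007   0.0162 -0.0003] turn [ 0.      0.0002 -0.0005]  per call [ 0.007   0.0162 -0.0003]
```

Call:
drive_tool([
  [[0.007, 0.01, 0], [0, 0, 0]],
  [[0.007, 0.01, 0], [0, 0, 0]],
  [[0.007, 0.01, 0], [0, 0, 0]],
  [[0.007, 0.01, 0], [0, 0, 0]],
  [[0.007, 0.01, 0], [0, 0, 0]],
], hand=0, squeeze=25)

```text
time: 8.4
ee_pos: [0.6572, 0.1972, 0.3742]
eef_rot: [-2.867, 1.282, -0.001]
force: [-2.9, -1.6, 2.3]
finger_gap: 0.0172
```

Run:
```python
from h import *
plan([0.6568,0.1968,0.374],-48.1)
```

```text
t 8.4 now [0.6572 0.1972 0.3742] dist 0.001 turn [-0.04 -0.   -0.1 ] ncalls 1 rows 1.0 F [-2.9 -1.6  2.3] gap 0.0172
total share shift [0.0001 0.004  0.0015] turn [-0.0002 -0.     -0.0005]  per call [0.0001 0.004  0.0015]
```

Call:
drive_tool([
  [[0, 0, 0], [0, 0, 0]],
  [[0, 0, 0], [0, 0, 0]],
  [[0, 0, -0.2], [0, 0, 0]],
  [[0, 0, -0.5], [0, 0, 0]],
  [[0, 0, -0.6], [0, 0, 0]],
], hand=1)

```text
time: 8.9
ee_pos: [0.6576, 0.1975, 0.468]
eef_rot: [-2.865, 1.281, -0.005]
force: [0.5, -1.0, 0.9]
finger_gap: 0.0849
```

Call:
drive_tool([
  [[0, 0.3, 0], [0, 0, 0]],
  [[0, 0.6, 0], [0, 0, 0]],
  [[0, 0.8, 0], [0, 0, 0]],
  [[0, 0.8, 0], [0, 0, 0]],
])

```text
time: 9.3
ee_pos: [0.5658, 0.1143, 0.4641]
eef_rot: [2.864, -1.287, 0.002]
force: [0.0, -0.1, -1.3]
finger_gap: 0.0852
```

Run:
```python
from ang import *
p,Rr,s=tool(); print(p.round(4),s['force'].round(1),s['finger_gap'])
c=viewer.camera('wrist'); save(c,'w6.png'); pickle.dump(c,open('w6.pkl','wb'))
print(proj(c,[[.632,.1743,.19]]))
im=cv2.cvtColor(c['frame'],cv2.COLOR_RGB2BGR)
cv2.imwrite('pics/w6z.png',cv2.resize(im[50:220,160:410],None,fx=3.2,fy=3.2,interpolation=cv2.INTER_CUBIC))
```

```text
[0.5658 0.1143 0.4641] [ 0.  -0.1 -1.3] 0.08515896441541654
[[278.39250824  97.63660693]]
```

View pics/w6z.png

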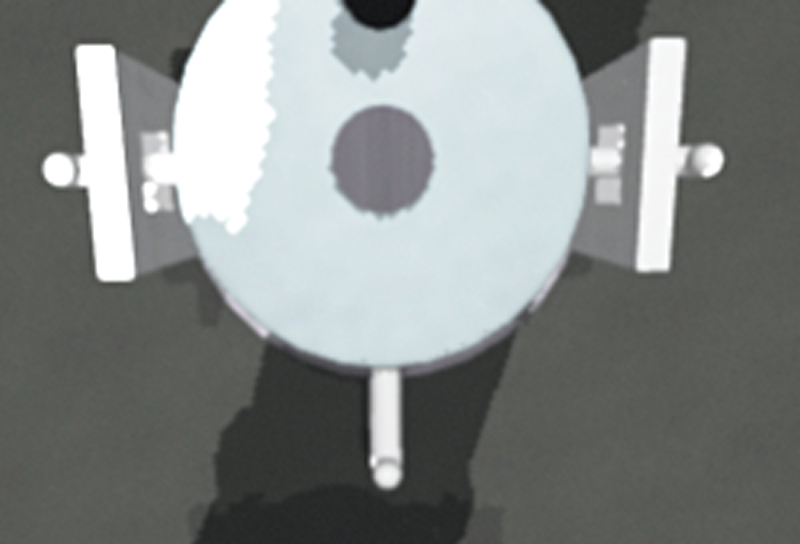

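Run:
```python
from ang import *
c=pickle.load(open('w6.pkl','rb'))
Z=lambda u,v:(160+u/3.2,50+v/3.2)
hub=plane(c,[Z(382,160)],0.19)[0][:2]; print('hub',hub)
A=lambda q,g:(np.hypot(*(q-g)).round(4),np.degrees(np.arctan2(*(q-g)[::-1])).round(2))
for g in (hub,np.array([.632,.1743])):
  print('g',g)
  for n,u,v,z in [('tip',387,472,.164),('root',385,375,.154),('mid',386,420,.154),('L',60,170,.164),('R',708,159,.164),('Lrod',160,167,.154),('Rrod',606,161,.154)]:
    print(n,A(plane(c,[Z(u,v)],z)[0][:2],g))
plan([0.562,-0.317,0.46],0)
```

```text
hub [0.63123184 0.172629  ]
g [0.63123184 0.172629  ]
tip (np.float64(0.0841), np.float64(-137.49))
root (np.float64(0.0577), np.float64(-137.64))
mid (np.float64(0.071), np.float64(-137.55))
L (np.float64(0.0846), np.float64(132.64))
R (np.float64(0.0855), np.float64(-47.54))
Lrod (np.float64(0.0604), np.float64(132.23))
Rrod (np.float64(0.0608), np.float64(-47.51))
g [0.632  0.1743]
tip (np.float64(0.0858), np.float64(-137.02))
root (np.float64(0.0594), np.float64(-136.95))
mid (np.float64(0.0727), np.float64(-136.98))
L (np.float64(0.0839), np.float64(133.8))
R (np.float64(0.0862), np.float64(-48.67))
Lrod (np.float64(0.0597), np.float64(133.85))
Rrod (np.float64(0.0616), np.float64(-49.08))
t 9.35 now [0.567  0.1157 0.4642] dist 0.433 turn [ 2.000e-02 -8.000e-02 -4.832e+01] ncalls 3 rows 9.0 F [ 0.9  0.3 -0.2] gap 0.0858
total share shift [2.1321 1.9429 0.0303] turn [ 1.000e-04 -4.000e-04 -2.684e-01]  per call [0.7107 0.6476 0.0101]
```

Call:
drive_tool([
  [[0.71, 0.65, 0], [0, 0, -0.2]],
  [[0.71, 0.65, 0], [0, 0, -0.2]],
  [[0.71, 0.65, 0], [0, 0, -0.2]],
  [[0.71, 0.65, 0], [0, 0, -0.2]],
  [[0.71, 0.65, 0], [0, 0, -0.2]],
])

```text
time: 9.85
ee_pos: [0.5667, -0.0298, 0.4633]
eef_rot: [3.124, -0.33, -0.0]
force: [-0.6, 0.1, -0.1]
finger_gap: 0.0858
```

Run:
```python
from h import *
plan([0.56,-0.317,0.44],2.5)
```

```text
t 9.85 now [ 0.5667 -0.0298  0.4633] dist 0.288 turn [ 1.000e-02  1.000e-02 -1.456e+01] ncalls 2 rows 6.0 F [-0.6  0.1 -0.1] gap 0.0858
total share shift [0.3562 1.8814 0.1554] turn [ 0.0001  0.     -0.0809]  per call [0.1781 0.9407 0.0777]
```

Call:
drive_tool([
  [[0.18, 0.94, 0], [0, 0, -0.04]],
  [[0.18, 0.94, 0], [0, 0, -0.081]],
  [[0.18, 0.94, 0], [0, 0, -0.081]],
  [[0.18, 0.94, 0], [0, 0, -0.081]],
])

```text
time: 10.25
ee_pos: [0.5625, -0.1774, 0.4628]
eef_rot: [3.14, 0.054, -0.001]
force: [0.6, 0.9, -1.2]
finger_gap: 0.0854
```

Run:
```python
from h import *
plan([0.56,-0.317,0.44],2.5)
```

```text
t 10.25 now [ 0.5625 -0.1774  0.4628] dist 0.141 turn [ 0.08  0.05 -0.54] ncalls 1 rows 3.0 F [ 0.6  0.9 -1.2] gap 0.0854
total share shift [-0.0487  0.9293  0.1534] turn [ 0.0004  0.0003 -0.003 ]  per call [-0.0487  0.9293  0.1534]
```

Call:
drive_tool([
  [[-0.05, 0.93, 0], [0, 0, 0]],
  [[-0.05, 0.93, 0], [0, 0, 0]],
  [[-0.05, 0.93, 0], [0, 0, 0]],
  [[-0.05, 0.93, 0], [0, 0, 0]],
])

```text
time: 10.65
ee_pos: [0.5604, -0.3165, 0.4624]
eef_rot: [3.14, 0.054, -0.002]
force: [-0.2, 0.9, -0.3]
finger_gap: 0.0851
```

Run:
```python
from ang import *
plan([0.56,-0.317,0.26],2.5)
c=viewer.camera('wrist'); save(c,'w7.png')
c=viewer.camera('side'); save(c,'s7.png')
```

```text
t 10.65 now [ 0.5604 -0.3165  0.4624] dist 0.202 turn [ 0.06  0.07 -0.51] ncalls 2 rows 5.0 F [-0.2  0.9 -0.3] gap 0.0851
total share shift [-1.2000e-03  1.6000e-03  1.3495e+00] turn [ 0.0003  0.0004 -0.0029]  per call [-6.000e-04  8.000e-04  6.747e-01]
```

View pics/w7.png

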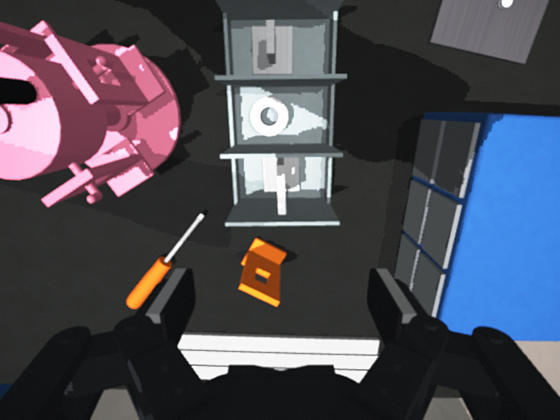

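Run:
```python
from ang import *
c=viewer.camera('wrist'); pickle.dump(c,open('w7.pkl','wb'))
T=c['world_from_camera']; print(T.round(3))
print(proj(c,[[.56,-.29,.119],[.56,-.345,.119],[.615,-.127,.114],[.6268,-.3554,.114]]).round(0))
for uv in [(280,155),(281,214)]: print(plane(c,[uv],.119))
for uv in [(220,77),(347,76),(220,154),(344,155),(226,223),(340,223)]: print(uv,plane(c,[uv],.114).round(4))
P,ok=cloud(c); print(P[160:216:6,281].round(3))
```

```text
[[ 0.999 -0.038 -0.013  0.558]
 [ 0.04   0.948  0.315 -0.231]
 [-0.    -0.315  0.949  0.432]
 [ 0.     0.     0.     1.   ]]
[[280. 170.]
 [278. 220.]
 [349.  -7.]
 [337. 229.]]
[[ 0.55893861 -0.27422203  0.119     ]]
[[ 0.56256587 -0.33820562  0.119     ]]
(220, 77) [[ 0.4979 -0.202   0.114 ]]
(347, 76) [[ 0.6208 -0.1961  0.114 ]]
(220, 154) [[ 0.4964 -0.2764  0.114 ]]
(344, 155) [[ 0.6257 -0.2722  0.114 ]]
(226, 223) [[ 0.5014 -0.3531  0.114 ]]
(340, 223) [[ 0.6292 -0.3479  0.114 ]]
[[ 0.56  -0.28   0.113]
 [ 0.561 -0.29   0.095]
 [ 0.561 -0.292  0.118]
 [ 0.561 -0.298  0.118]
 [ 0.561 -0.305  0.118]
 [ 0.561 -0.311  0.119]
 [ 0.562 -0.318  0.118]
 [ 0.562 -0.325  0.117]
 [ 0.562 -0.331  0.119]
 [ 0.563 -0.338  0.119]]
```

Call:
drive_tool([
  [[0.007, -0.023, 0.25], [0, 0, -0.003]],
  [[0.007, -0.023, 0.5], [0, 0, -0.003]],
  [[0.007, -0.023, 0.8], [0, 0, -0.003]],
  [[0.007, -0.023, 1.0], [0, 0, -0.003]],
  [[0.007, -0.023, 1.0], [0, 0, -0.003]],
])

```text
time: 11.3
ee_pos: [0.5614, -0.3049, 0.3097]
eef_rot: [-3.137, -0.084, 0.008]
force: [-0.2, 0.7, -0.8]
finger_gap: 0.0854
```

Call:
drive_tool([
  [[0, 0, 0.18], [0, 0, 0]],
  [[0, 0, 0.35], [0, 0, 0]],
  [[0, 0, 0.35], [0, 0, 0]],
])

```text
time: 11.6
ee_pos: [0.562, -0.3059, 0.2601]
eef_rot: [-3.139, -0.082, 0.003]
force: [-0.3, 0.1, 0.0]
finger_gap: 0.0855
```

Call:
drive_tool([
  [[0, 0, 0], [0, 0, 0]],
  [[0, 0, 0], [0, 0, 0]],
  [[0, 0, 0], [0, 0, 0]],
  [[0, 0, 0], [0, 0, 0]],
  [[0, 0, 0], [0, 0, 0]],
], hand=0, squeeze=50)

```text
time: 12.1
ee_pos: [0.5619, -0.3071, 0.2616]
eef_rot: [3.14, 0.08, 0.001]
force: [0.2, -0.2, -0.0]
finger_gap: 0.012
```

Call:
drive_tool([
  [[0, 0, 0], [0, 0, 0]],
  [[0, 0, -0.1], [0, 0, 0]],
  [[0, 0, -0.1], [0, 0, 0]],
])

```text
time: 12.4
ee_pos: [0.5624, -0.3072, 0.2781]
eef_rot: [3.14, 0.08, 0.003]
force: [-0.2, 0.7, -1.8]
finger_gap: 0.0071
```

Run:
```python
from ang import *
plan([0.56,-0.313,0.45],2.5)
c=viewer.camera('wrist'); save(c,'w8.png')
```

```text
t 12.4 now [ 0.5624 -0.3072  0.2781] dist 0.172 turn [ 0.06 -0.12  0.42] ncalls 2 rows 4.0 F [-0.2  0.7 -1.8] gap 0.0071
total share shift [-0.0159  0.0387 -1.1461] turn [ 0.0003 -0.0007  0.0023]  per call [-0.0079  0.0193 -0.573 ]
```

View pics/w8.png

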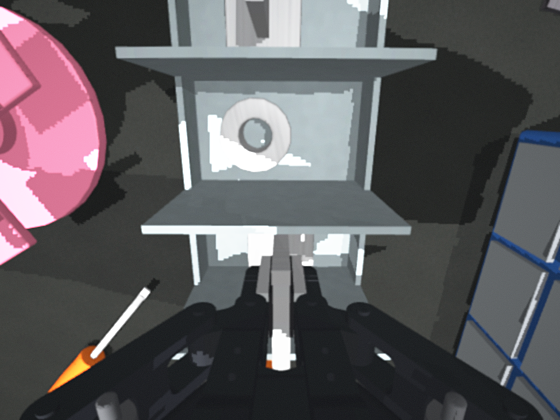

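Call:
drive_tool([
  [[0, 0, -0.2], [0, 0, 0]],
  [[0, 0, -0.5], [0, 0, 0]],
  [[0, 0, -0.8], [0, 0, 0]],
  [[0, 0, -0.95], [0, 0, 0]],
  [[0, 0, -0.95], [0, 0, 0]],
])

```text
time: 12.95
ee_pos: [0.5624, -0.3072, 0.4224]
eef_rot: [3.138, 0.08, 0.008]
force: [-0.3, 0.5, -3.4]
finger_gap: 0.0075
```

Run:
```python
from ang import *
plan([0.52,0.02,0.36],2.5)
c=viewer.camera('side'); save(c,'s8.png'); pickle.dump(c,open('s8.pkl','wb'))
im=cv2.cvtColor(c['frame'],cv2.COLOR_RGB2BGR)
p,Rr,s=tool(); u,v=proj(c,[p-[0,0,.155]])[0]; print(u,v)
u,v=int(u),int(v)
cv2.imwrite('pics/s8z.png',cv2.resize(im[max(v-60,0):v+90,u-90:u+90],None,fx=3.5,fy=3.5,interpolation=cv2.INTER_CUBIC))
print(proj(c,[p+[0,0,-.155-.091]]))
```

```text
t 12.95 now [ 0.5624 -0.3072  0.4224] dist 0.336 turn [ 0.17 -0.28  0.41] ncalls 3 rows 7.0 F [-0.3  0.5 -3.4] gap 0.0075
total share shift [-0.1738 -2.194   0.4088] turn [ 0.0009 -0.0016  0.0023]  per call [-0.0579 -0.7313  0.1363]
236.32307901898102 133.94177994113295
[[238.57898457 162.50375065]]
```

View pics/s8z.png

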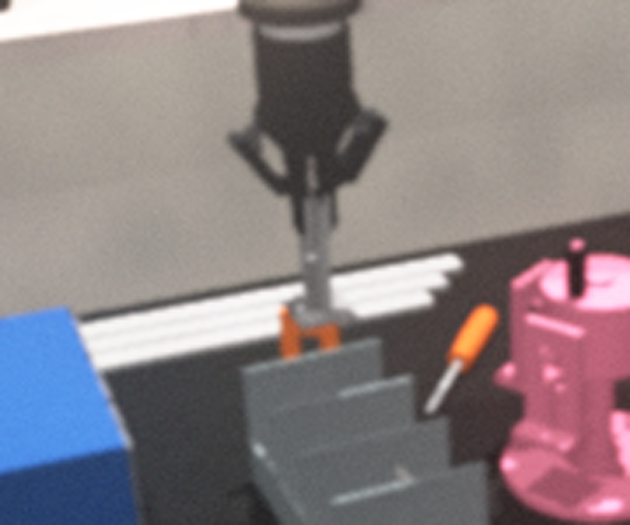

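Run:
```python
from h import *
plan([0.48,0.0,0.37],42.2)
```

```text
t 13.0 now [ 0.562  -0.3071  0.4199] dist 0.322 turn [  0.12  -0.09 -39.29] ncalls 3 rows 7.0 F [-0.1 -0.9 -2.9] gap 0.0071
total share shift [-0.4426 -2.0728  0.3287] turn [ 0.0007 -0.0005 -0.2183]  per call [-0.1475 -0.6909  0.1096]
```

Call:
drive_tool([
  [[-0.05, -0.25, 0], [0, 0, 0]],
  [[-0.12, -0.55, 0], [0, 0, 0]],
  [[-0.18, -0.85, 0], [0, 0, 0]],
  [[-0.21, -1.0, 0], [0, 0, 0]],
])

```text
time: 13.4
ee_pos: [0.5215, -0.1552, 0.4169]
eef_rot: [-3.139, -0.085, 0.004]
force: [-0.2, 0.2, -3.2]
finger_gap: 0.007
```

Call:
drive_tool([
  [[-0.06, -0.3, 0], [0, 0, 0]],
  [[-0.13, -0.6, 0], [0, 0, 0]],
  [[-0.18, -0.85, 0], [0, 0, 0]],
  [[-0.21, -1.0, 0], [0, 0, 0]],
])

```text
time: 13.8
ee_pos: [0.4823, -0.008, 0.4172]
eef_rot: [-3.14, -0.084, 0.003]
force: [0.7, -0.4, -3.4]
finger_gap: 0.0075
```

Call:
drive_tool([
  [[-0.02, -0.07, 0.1], [0, 0, -0.04]],
  [[-0.02, -0.07, 0.2], [0, 0, -0.085]],
  [[-0.02, -0.07, 0.33], [0, 0, -0.13]],
  [[-0.02, -0.07, 0.33], [0, 0, -0.175]],
  [[-0.02, -0.07, 0.33], [0, 0, -0.218]],
])

```text
time: 14.3
ee_pos: [0.4794, -0.0005, 0.367]
eef_rot: [-2.926, -1.138, 0.005]
force: [0.0, -0.1, -3.8]
finger_gap: 0.007
```

Call:
drive_tool([
  [[0, 0, 0], [0, 0, 0]],
  [[0, 0, 0], [0, 0, 0]],
])

```text
time: 14.5
ee_pos: [0.4798, -0.0006, 0.3682]
eef_rot: [-2.933, -1.123, 0.002]
force: [0.9, -0.2, -3.7]
finger_gap: 0.0074
```

Run:
```python
from ang import *
plan([0.48,0.0,0.247],42.2)
c=viewer.camera('side'); save(c,'s9.png'); pickle.dump(c,open('s9.pkl','wb'))
im=cv2.cvtColor(c['frame'],cv2.COLOR_RGB2BGR)
p,Rr,s=tool(); u,v=proj(c,[p-[0,0,.155]])[0]; print(u,v)
u,v=int(u),int(v)
cv2.imwrite('pics/s9z.png',cv2.resize(im[max(v-60,0):v+90,u-90:u+90],None,fx=3.5,fy=3.5,interpolation=cv2.INTER_CUBIC))
print((proj(c,[p+[0,0,-.155-.091],p+[0,0,-p[2]]])-[u-90,v-60])*3.5)
```

```text
t 14.5 now [ 0.4798 -0.0006  0.3682] dist 0.121 turn [-0.07  0.05 -0.3 ] ncalls 1 rows 3.0 F [ 0.9 -0.2 -3.7] gap 0.0074
total share shift [ 0.0039 -0.0011  0.8079] turn [-0.0004  0.0003 -0.0017]  per call [ 0.0039 -0.0011  0.8079]
306.59528036755023 194.88558553729396
[[316.39602243 319.69549604]
 [315.54351805 450.35172817]]
```

View pics/s9z.png

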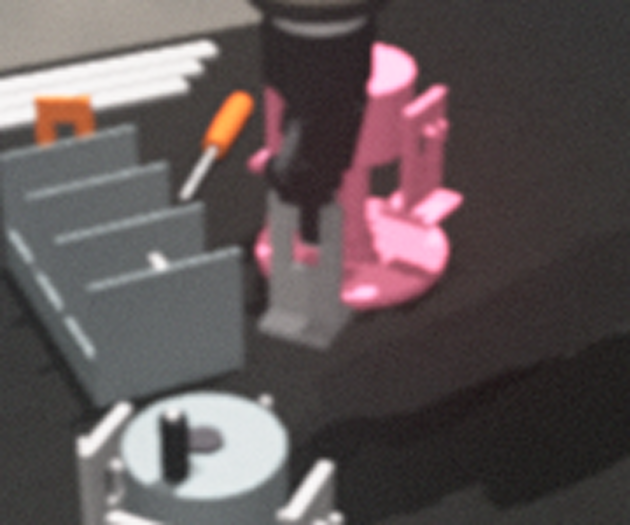

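Call:
drive_tool([
  [[0, 0, 0.25], [0, 0, 0]],
  [[0, 0, 0.5], [0, 0, 0]],
  [[0, 0, 0.7], [0, 0, 0]],
  [[0, 0, 0.77], [0, 0, 0]],
  [[0, 0, 0.77], [0, 0, 0]],
])

```text
time: 15.05
ee_pos: [0.4799, -0.0002, 0.2527]
eef_rot: [-2.931, -1.128, 0.003]
force: [0.4, 0.2, -2.8]
finger_gap: 0.007
```

Call:
drive_tool([
  [[0, 0, 0.01], [0, 0, 0]],
  [[0, 0, 0.02], [0, 0, 0]],
  [[0, 0, 0.03], [0, 0, 0]],
  [[0, 0, 0.03], [0, 0, 0]],
])

```text
time: 15.45
ee_pos: [0.4803, -0.0004, 0.2495]
eef_rot: [2.931, 1.129, 0.001]
force: [0.2, -0.5, -2.9]
finger_gap: 0.0073
```

Call:
drive_tool([
  [[0, 0, 0.01], [0, 0, 0]],
  [[0, 0, 0.02], [0, 0, 0]],
  [[0, 0, 0.025], [0, 0, 0]],
  [[0, 0, 0.025], [0, 0, 0]],
])

```text
time: 15.85
ee_pos: [0.4806, -0.0002, 0.2469]
eef_rot: [2.93, 1.129, 0.001]
force: [-14.1, -2.9, 40.4]
finger_gap: 0.0075
```

Call:
drive_tool([
  [[0, 0, -0.007], [0, 0, 0]],
  [[0, 0, -0.007], [0, 0, 0]],
])

```text
time: 16.05
ee_pos: [0.4805, -0.0004, 0.247]
eef_rot: [2.931, 1.129, 0.001]
force: [-3.2, -1.7, 14.6]
finger_gap: 0.007
```

Call:
drive_tool([
  [[0, 0, -0.003], [0, 0, 0]],
  [[0, 0, -0.003], [0, 0, 0]],
  [[0, 0, -0.003], [0, 0, 0]],
  [[0, 0, -0.003], [0, 0, 0]],
  [[0, 0, -0.003], [0, 0, 0]],
], hand=1)

```text
time: 16.55
ee_pos: [0.4801, -0.0003, 0.2467]
eef_rot: [-2.931, -1.13, 0.0]
force: [-0.7, -0.4, 0.0]
finger_gap: 0.0788
```

Call:
drive_tool([
  [[0, 0, -0.15], [0, 0, 0]],
  [[0, 0, -0.4], [0, 0, 0]],
  [[0, 0, -0.7], [0, 0, 0]],
  [[0, 0, -1.0], [0, 0, 0]],
  [[0, 0, -1.0], [0, 0, 0]],
])

```text
time: 17.05
ee_pos: [0.4813, 0.0002, 0.4021]
eef_rot: [2.928, 1.128, 0.011]
force: [-0.4, 0.6, -0.5]
finger_gap: 0.0851
```

Run:
```python
from ang import *
plan([0.48,0.0,0.247],-47.8)
for n in ['side','wrist']:
    c=viewer.camera(n); save(c,n+'10.png'); pickle.dump(c,open(n+'10.pkl','wb'))
    im=cv2.cvtColor(c['frame'],cv2.COLOR_RGB2BGR)
    if n=='side':
        u,v=(int(x) for x in proj(c,[[.48,0,.05]])[0])
        cv2.imwrite('pics/s10z.png',cv2.resize(im[v-60:v+60,u-70:u+70],None,fx=4.5,fy=4.5,interpolation=cv2.INTER_CUBIC))
```

```text
t 17.05 now [4.813e-01 2.000e-04 4.021e-01] dist 0.155 turn [ 2.000e-02 -5.000e-01  8.995e+01] ncalls 2 rows 4.0 F [-0.4  0.6 -0.5] gap 0.0851
total share shift [-0.0131 -0.011   1.0337] turn [ 1.000e-04 -2.800e-03  4.997e-01]  per call [-0.0065 -0.0055  0.5169]
```

View pics/s10z.png

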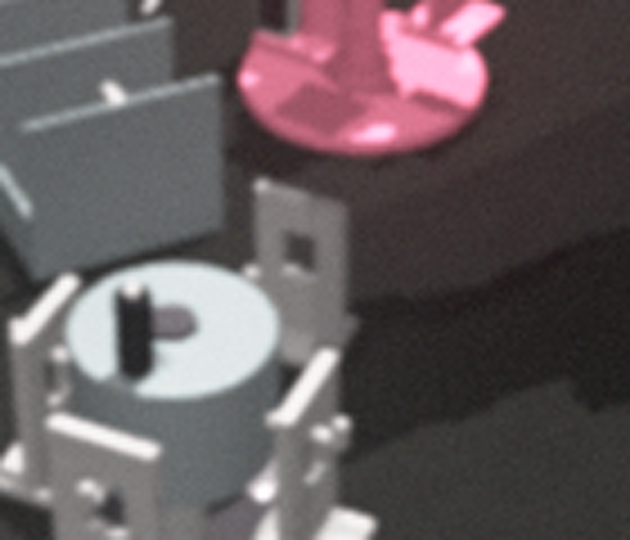

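View pics/wrist10.png

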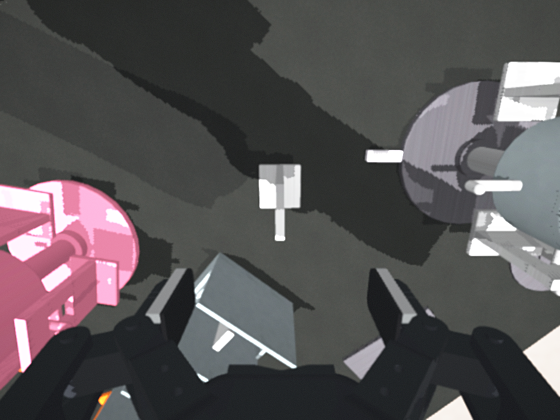

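Run:
```python
from ang import *
c=pickle.load(open('wrist10.pkl','rb'))
im=cv2.cvtColor(c['frame'],cv2.COLOR_RGB2BGR)
cv2.imwrite('pics/w10z.png',cv2.resize(im[150:260,220:340],None,fx=5,fy=5,interpolation=cv2.INTER_CUBIC))
p,Rr,s=tool()
print('expected TCP foot',proj(c,[[.48,0,.105],[.48,0,.008]]))
P,ok=cloud(c)
m=ok&(abs(P[...,2]-.105)<.006)&(np.hypot(P[...,0]-.48,P[...,1])<.07); print(m.sum(),P[m].mean(0),P[m].min(0),P[m].max(0))
uv=np.argwhere(m)[:,::-1]; print(uv.min(0),uv.max(0))
```

```text
expected TCP foot [[280.06976149 201.66055424]
 [280.07775245 178.33268975]]
512 [ 0.48554281 -0.00758536  0.10454848] [ 0.46521672 -0.0306781   0.0993221 ] [0.50674228 0.01434307 0.10627078]
[275 182] [283 239]
```

View pics/w10z.png

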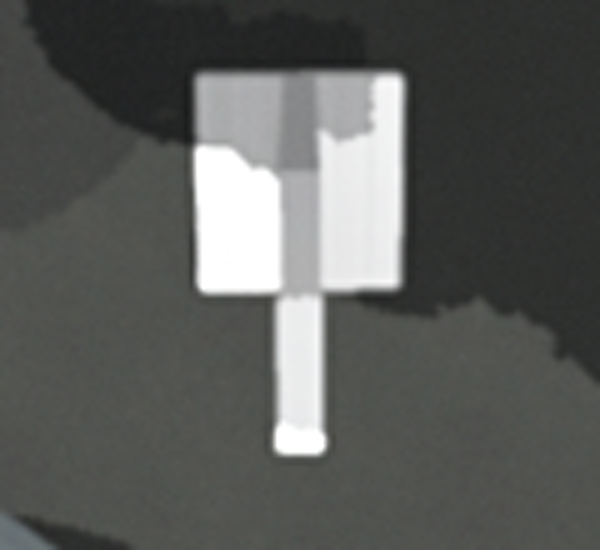

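Run:
```python
from ang import *
c=pickle.load(open('wrist10.pkl','rb'))
a=plane(c,[(280,184),(280,241)],.105); print(a,a.mean(0),np.linalg.norm(a[0]-a[1]))
a=plane(c,[(280,164.4),(280,208.4)],.008); print(a,a.mean(0),np.linalg.norm(a[0]-a[1]),np.degrees(np.arctan2(*(a[1]-a[0])[:2][::-1])))
plan([0.4855,-0.0065,0.40],-47.8)
```

```text
[[ 0.46893693  0.0121563   0.105     ]
 [ 0.50610505 -0.02900279  0.105     ]] [ 0.48752099 -0.00842324  0.105     ] 0.05545755766381384
[[ 0.46856294  0.01252415  0.008     ]
 [ 0.50564054 -0.02853392  0.008     ]] [ 0.48710174 -0.00800488  0.008     ] 0.05532189939799193 -47.91629663999754
t 17.15 now [ 4.802e-01 -4.000e-04  3.976e-01] dist 0.008 turn [ 4.000e-02 -1.300e-01  8.993e+01] ncalls 1 rows 1.0 F [-0.5 -0.4 -0.8] gap 0.0855
total share shift [-0.0008  0.0539 -0.0158] turn [ 2.000e-04 -7.000e-04  4.996e-01]  per call [-0.0008  0.0539 -0.0158]
```

Call:
drive_tool([
  [[0, 0.068, 0], [0, 0, 0.045]],
  [[0, 0.068, 0], [0, 0, 0.09]],
  [[0, 0.068, 0], [0, 0, 0.135]],
  [[0, 0.068, 0], [0, 0, 0.18]],
  [[0, 0.068, 0], [0, 0, 0.225]],
])

```text
time: 17.65
ee_pos: [0.4867, -0.008, 0.3952]
eef_rot: [-3.141, -0.036, 0.004]
force: [-0.3, 0.9, 0.2]
finger_gap: 0.0853
```

Call:
drive_tool([
  [[0, 0, 0], [0, 0, 0.045]],
  [[0, 0, 0], [0, 0, 0.09]],
  [[0, 0, 0], [0, 0, 0.135]],
  [[0, 0, 0], [0, 0, 0.18]],
  [[0, 0, 0], [0, 0, 0.225]],
])

```text
time: 18.15
ee_pos: [0.4867, -0.0079, 0.3952]
eef_rot: [2.959, -1.053, -0.004]
force: [1.3, -0.2, -1.2]
finger_gap: 0.0853
```

Call:
drive_tool([
  [[0, 0, 0], [0, 0, 0.045]],
  [[0, 0, 0], [0, 0, 0.05]],
  [[0, 0, 0], [0, 0, 0.05]],
  [[0, 0, 0], [0, 0, 0.05]],
])

```text
time: 18.55
ee_pos: [0.4869, -0.0079, 0.3963]
eef_rot: [2.874, -1.269, -0.001]
force: [-0.3, -0.1, -0.0]
finger_gap: 0.0852
```

Run:
```python
from ang import *
plan([0.487,-0.0080,0.242],-47.9)
```

```text
t 18.55 now [ 0.4869 -0.0079  0.3963] dist 0.154 turn [0.03 0.04 0.26] ncalls 2 rows 4.0 F [-0.3 -0.1 -0. ] gap 0.0852
total share shift [ 1.7000e-03 -4.0000e-04  1.0284e+00] turn [0.0002 0.0002 0.0014]  per call [ 9.000e-04 -2.000e-04  5.142e-01]
```

Aligned; descend and grip across the narrow edges.

Call:
drive_tool([
  [[0, 0, 0.25], [0, 0, 0.001]],
  [[0, 0, 0.5], [0, 0, 0.001]],
  [[0, 0, 0.75], [0, 0, 0.001]],
  [[0, 0, 1.0], [0, 0, 0.001]],
  [[0, 0, 1.0], [0, 0, 0.001]],
])

```text
time: 19.05
ee_pos: [0.4854, -0.008, 0.2431]
eef_rot: [2.869, -1.274, -0.01]
force: [0.5, 0.1, 0.3]
finger_gap: 0.0852
```

Call:
drive_tool([
  [[0, 0, 0.028], [0, 0, 0]],
  [[0, 0, 0.028], [0, 0, 0]],
])

```text
time: 19.25
ee_pos: [0.4876, -0.0078, 0.2438]
eef_rot: [-2.87, 1.277, -0.002]
force: [-0.5, -0.6, -0.3]
finger_gap: 0.0855
```

Call:
drive_tool([
  [[0, 0, 0], [0, 0, 0]],
  [[0, 0, 0], [0, 0, 0]],
  [[0, 0, 0], [0, 0, 0]],
  [[0, 0, 0], [0, 0, 0]],
  [[0, 0, 0], [0, 0, 0]],
], hand=0, squeeze=60)

```text
time: 19.75
ee_pos: [0.4874, -0.0077, 0.2439]
eef_rot: [-2.869, 1.278, -0.003]
force: [-4.0, 0.9, 16.6]
finger_gap: 0.0534
```

Call:
drive_tool([
  [[0, 0, 0], [0, 0, 0]],
  [[0, 0, 0], [0, 0, 0]],
])

```text
time: 19.95
ee_pos: [0.4874, -0.0077, 0.2439]
eef_rot: [-2.869, 1.278, -0.003]
force: [-3.4, 1.3, 15.8]
finger_gap: 0.0531
```

Call:
drive_tool([
  [[0, 0, -0.1], [0, 0, 0]],
  [[0, 0, -0.3], [0, 0, 0]],
  [[0, 0, -0.5], [0, 0, 0]],
  [[0, 0, -0.6], [0, 0, 0]],
  [[0, 0, -0.6], [0, 0, 0]],
])

```text
time: 20.45
ee_pos: [0.4874, -0.0079, 0.3348]
eef_rot: [-2.868, 1.278, -0.006]
force: [0.3, -0.5, -3.9]
finger_gap: 0.0526
```

Run:
```python
from ang import *
plan([0.5355,0.0856,0.334],-47.7)
c=viewer.camera('side'); save(c,'s11.png'); pickle.dump(c,open('s11.pkl','wb'))
im=cv2.cvtColor(c['frame'],cv2.COLOR_RGB2BGR)
u,v=(int(x) for x in proj(c,[[.487,-.008,.1]])[0])
cv2.imwrite('pics/s11z.png',cv2.resize(im[v-60:v+60,u-70:u+70],None,fx=4.5,fy=4.5,interpolation=cv2.INTER_CUBIC))
```

```text
t 20.45 now [ 0.4874 -0.0079  0.3348] dist 0.105 turn [-0.15 -0.17 -0.34] ncalls 1 rows 3.0 F [ 0.3 -0.5 -3.9] gap 0.0526
total share shift [-0.2492 -0.6549  0.0066] turn [-0.0008 -0.001  -0.0019]  per call [-0.2492 -0.6549  0.0066]
```

View pics/s11z.png

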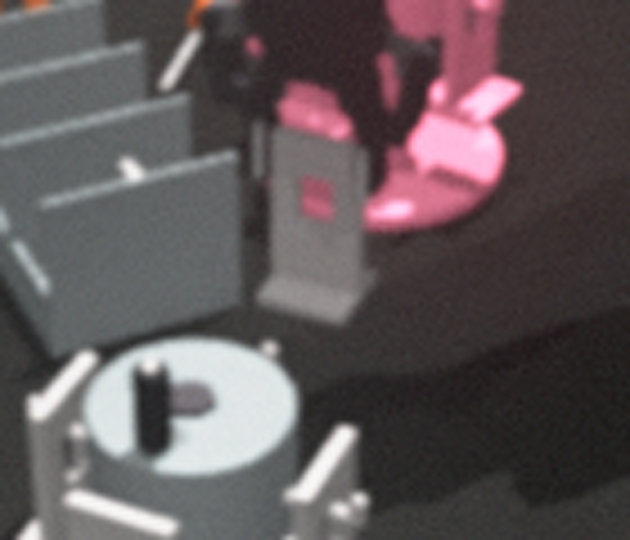

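Call:
drive_tool([
  [[-0.08, -0.2, 0], [0, 0, -0.002]],
  [[-0.17, -0.45, 0], [0, 0, -0.002]],
  [[-0.249, -0.655, 0.005], [0, 0, -0.002]],
  [[-0.249, -0.655, 0.005], [0, 0, -0.002]],
  [[-0.249, -0.655, 0.005], [0, 0, -0.002]],
])

```text
time: 21.0
ee_pos: [0.5347, 0.0862, 0.3303]
eef_rot: [2.874, -1.267, -0.003]
force: [-1.6, -0.5, -4.1]
finger_gap: 0.0527
```

Run:
```python
from ang import *
plan([0.5355,0.0856,0.334],-47.7)
for n in ['side','wrist']:
    c=viewer.camera(n); save(c,n+'12.png'); pickle.dump(c,open(n+'12.pkl','wb'))
    im=cv2.cvtColor(c['frame'],cv2.COLOR_RGB2BGR)
    if n=='side':
        u,v=(int(x) for x in proj(c,[[.56,.1,.12]])[0])
        cv2.imwrite('pics/s12z.png',cv2.resize(im[v-60:v+60,u-70:u+70],None,fx=4.5,fy=4.5,interpolation=cv2.INTER_CUBIC))
```

```text
t 21.0 now [0.5347 0.0862 0.3303] dist 0.004 turn [0.1  0.09 0.13] ncalls 1 rows 1.0 F [-1.6 -0.5 -4.1] gap 0.0527
total share shift [ 0.0063 -0.0011 -0.0249] turn [0.0006 0.0005 0.0007]  per call [ 0.0063 -0.0011 -0.0249]
```

View pics/s12z.png

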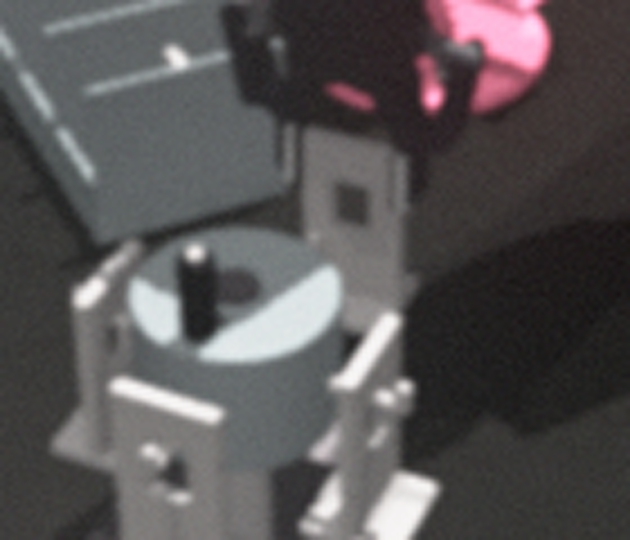

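View pics/wrist12.png

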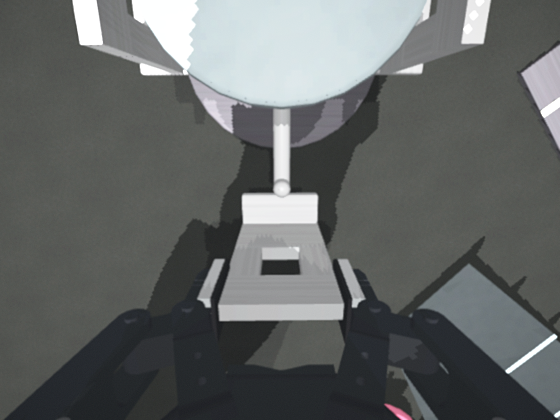

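Run:
```python
from ang import *
c=pickle.load(open('wrist12.pkl','rb'))
tip=plane(c,[(282,187)],.164)[0]; root=plane(c,[(281.5,112)],.154)[0]; print(tip,root)
p,Rr,s=tool(); print(p,s['time'])
L=Rr.inv().apply(tip-p)*1000; print('tip in tool mm',L,'root',Rr.inv().apply(root-p)*1000)
# rest in tool frame: slot centre at z tool
# rest top bar front edge
for uv in [(218,310),(343,310),(248,224),(321,224)]:
    print(uv, (Rr.inv().apply(plane(c,[uv],.195 if uv[1]>300 else .195)[0]-p)*1000).round(1))
plan([0.5355,0.0856,0.334],-47.7)
```

```text
[0.56949756 0.11629219 0.164     ] [0.59353374 0.13852157 0.154     ]
[0.53459327 0.08487507 0.33080192] 21.1
tip in tool mm [  0.39171928 -47.24096268 166.72241191] root [ 1.39546739e-01 -7.99963309e+01  1.76667514e+02]
(218, 310) [-25.8  -3.2 135.8]
(343, 310) [ 25.3  -3.3 135.8]
(248, 224) [-12.3 -40.9 135.7]
(321, 224) [ 14.6 -40.9 135.7]
t 21.1 now [0.5346 0.0849 0.3308] dist 0.003 turn [0.1  0.04 0.01] ncalls 1 rows 1.0 F [-0.1  0.1 -2.8] gap 0.0531
total share shift [ 0.0005 -0.0077 -0.0213] turn [0.0005 0.0002 0.    ]  per call [ 0.0005 -0.0077 -0.0213]
```

Call:
drive_tool([
  [[0, 0, -0.02], [0, 0, 0]],
  [[0, -0.05, -0.02], [0, 0, 0]],
  [[0, -0.1, -0.02], [0, 0, 0]],
  [[0, -0.14, -0.02], [0, 0, 0]],
  [[0, -0.14, -0.02], [0, 0, 0]],
])

```text
time: 21.6
ee_pos: [0.5512, 0.1005, 0.3348]
eef_rot: [-2.873, 1.268, -0.0]
force: [-0.1, -0.3, -3.6]
finger_gap: 0.0528
```

Run:
```python
from ang import *
p,Rr,s=tool(); print(p,s['time'],s['force'])
c=viewer.camera('wrist'); save(c,'w13.png')
im=cv2.cvtColor(c['frame'],cv2.COLOR_RGB2BGR); cv2.imwrite('pics/w13z.png',cv2.resize(im[80:340,180:390],None,fx=2.2,fy=2.2,interpolation=cv2.INTER_CUBIC))
```

```text
[0.55120161 0.10053873 0.33481866] 21.6 [-0.10195931 -0.32383005 -3.60502961]
```

View pics/w13z.png

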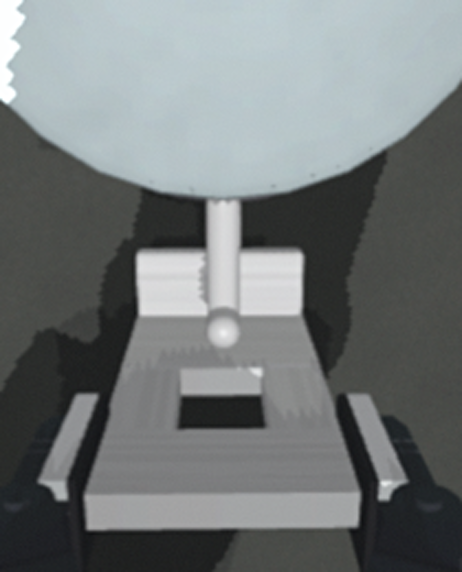

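Call:
drive_tool([
  [[0, -0.06, 0], [0, 0, 0]],
  [[0, -0.12, 0], [0, 0, 0]],
  [[0, -0.18, 0], [0, 0, 0]],
  [[0, -0.18, 0], [0, 0, 0]],
])

```text
time: 22.05
ee_pos: [0.5714, 0.1191, 0.3348]
eef_rot: [-2.874, 1.268, 0.0]
force: [0.9, -0.4, -3.1]
finger_gap: 0.0523
```

Call:
drive_tool([
  [[0, -0.05, 0], [0, 0, 0]],
  [[0, -0.095, 0], [0, 0, 0]],
  [[0, -0.095, 0], [0, 0, 0]],
  [[0, -0.095, 0], [0, 0, 0]],
])

```text
time: 22.45
ee_pos: [0.5811, 0.1276, 0.3347]
eef_rot: [2.874, -1.269, -0.0]
force: [-0.5, -0.0, -2.7]
finger_gap: 0.0529
```

Run:
```python
from ang import *
p,Rr,s=tool(); print(p,s['time'],s['force'].round(1))
for n in ['wrist','side']:
    c=viewer.camera(n); save(c,n+'14.png'); pickle.dump(c,open(n+'14.pkl','wb'))
    im=cv2.cvtColor(c['frame'],cv2.COLOR_RGB2BGR); 
    if n=='wrist': A=cv2.resize(im[80:340,180:390],(404,500),interpolation=cv2.INTER_CUBIC)
    else:
        u,v=(int(x) for x in proj(c,[[.6,.12,.12]])[0]); print(u,v)
        B=cv2.resize(im[v-60:v+60,u-48:u+48],(396,500),interpolation=cv2.INTER_CUBIC)
cv2.imwrite('pics/z14.png',np.hstack([A,B]))
```

```text
[0.58108217 0.12760768 0.33473307] 22.45 [-0.5 -0.  -2.7]
279 265
```

View pics/z14.png

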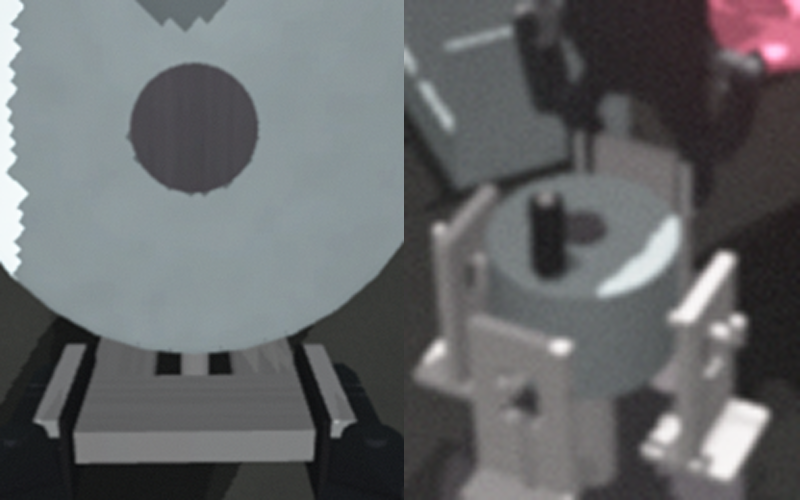

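Call:
drive_tool([
  [[0, 0, 0.04], [0, 0, 0]],
  [[0, 0, 0.08], [0, 0, 0]],
  [[0, 0, 0.105], [0, 0, 0]],
  [[0, 0, 0.105], [0, 0, 0]],
])

```text
time: 22.95
ee_pos: [0.5808, 0.1274, 0.3182]
eef_rot: [2.873, -1.269, -0.002]
force: [0.1, -0.1, -2.8]
finger_gap: 0.0528
```

Call:
drive_tool([
  [[0, 0, 0.006], [0, 0, 0]],
  [[0, 0, 0.008], [0, 0, 0]],
  [[0, 0, 0.008], [0, 0, 0]],
])

```text
time: 23.25
ee_pos: [0.5811, 0.1275, 0.318]
eef_rot: [-2.874, 1.269, -0.0]
force: [-0.3, -0.1, -2.5]
finger_gap: 0.0532
```

Call:
drive_tool([
  [[0, 0, 0.005], [0, 0, 0]],
  [[0, 0, 0.007], [0, 0, 0]],
  [[0, 0, 0.007], [0, 0, 0]],
])

```text
time: 23.55
ee_pos: [0.5811, 0.1275, 0.3169]
eef_rot: [-2.874, 1.269, 0.0]
force: [0.7, 0.7, -2.5]
finger_gap: 0.0531
```

Call:
drive_tool([
  [[0, 0, 0.004], [0, 0, 0]],
  [[0, 0, 0.006], [0, 0, 0]],
  [[0, 0, 0.006], [0, 0, 0]],
])

```text
time: 23.85
ee_pos: [0.5811, 0.1276, 0.3165]
eef_rot: [-2.874, 1.269, -0.001]
force: [-3.1, -1.2, 6.2]
finger_gap: 0.0527
```

Call:
drive_tool([
  [[0, 0, 0], [0, 0, 0]],
  [[0, 0, 0], [0, 0, 0]],
  [[0, 0, 0], [0, 0, 0]],
  [[0, 0, 0], [0, 0, 0]],
  [[0, 0, 0], [0, 0, 0]],
], hand=1)

```text
time: 24.35
ee_pos: [0.5811, 0.1275, 0.3159]
eef_rot: [-2.874, 1.269, 0.0]
force: [0.4, -0.3, -0.8]
finger_gap: 0.0854
```

Run:
```python
from ang import *
p,Rr,s=tool(); print(p,s['time'],s['force'].round(1),s['finger_gap'])
for n in ['wrist','side']:
    c=viewer.camera(n); save(c,n+'15.png'); pickle.dump(c,open(n+'15.pkl','wb'))
    im=cv2.cvtColor(c['frame'],cv2.COLOR_RGB2BGR); 
    if n=='wrist': A=cv2.resize(im[80:340,180:390],(404,500),interpolation=cv2.INTER_CUBIC)
    else:
        u,v=(int(x) for x in proj(c,[[.6,.12,.12]])[0]); print(u,v)
        B=cv2.resize(im[v-60:v+60,u-48:u+48],(396,500),interpolation=cv2.INTER_CUBIC)
cv2.imwrite('pics/z15.png',np.hstack([A,B]))
```

```text
[0.58110047 0.12752816 0.31590257] 24.35 [ 0.4 -0.3 -0.8] 0.08544026965319344
279 265
```

View pics/z15.png

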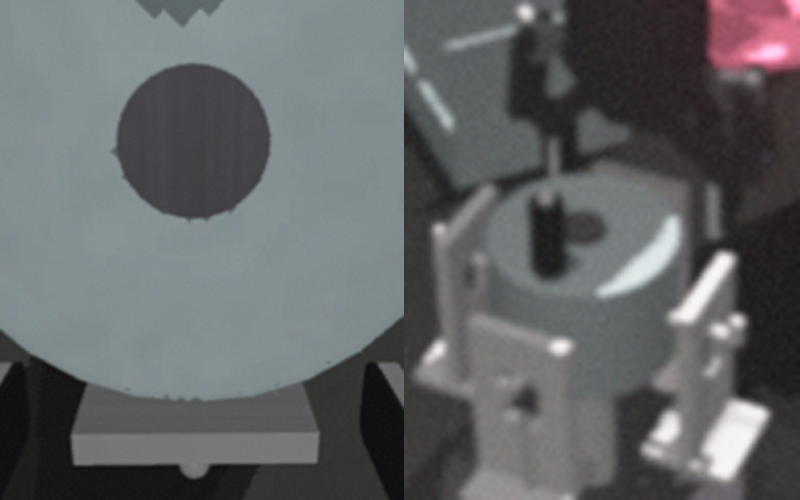

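Call:
drive_tool([
  [[0, 0, -0.1], [0, 0, 0]],
  [[0, 0, -0.3], [0, 0, 0]],
  [[0, 0, -0.6], [0, 0, 0]],
  [[0, 0, -0.9], [0, 0, 0]],
  [[0, 0, -0.95], [0, 0, 0]],
])

```text
time: 24.95
ee_pos: [0.5815, 0.1282, 0.4651]
eef_rot: [-2.869, 1.267, -0.01]
force: [0.8, 1.1, 0.3]
finger_gap: 0.0855
```

Call:
drive_tool([
  [[0, 0.2, 0], [0, 0, 0]],
  [[0, 0.45, 0], [0, 0, 0]],
  [[0, 0.5, 0], [0, 0, 0]],
  [[0, 0.5, 0], [0, 0, 0]],
  [[0, 0.5, 0], [0, 0, 0]],
])

```text
time: 25.45
ee_pos: [0.526, 0.0775, 0.4591]
eef_rot: [-2.873, 1.269, -0.001]
force: [-0.1, 0.1, 0.7]
finger_gap: 0.0852
```

Run:
```python
from ang import *
p,Rr,s=tool(); print(p,s['time'],s['force'].round(1),s['finger_gap'])
for n in ['wrist','side']:
    c=viewer.camera(n); save(c,n+'16.png'); pickle.dump(c,open(n+'16.pkl','wb'))
    im=cv2.cvtColor(c['frame'],cv2.COLOR_RGB2BGR); 
    if n=='wrist': A=cv2.resize(im[40:240,180:390],(404,385),interpolation=cv2.INTER_CUBIC)
    else:
        u,v=(int(x) for x in proj(c,[[.6,.12,.12]])[0]); print(u,v)
        B=cv2.resize(im[v-47:v+47,u-48:u+48],(396,385),interpolation=cv2.INTER_CUBIC)
cv2.imwrite('pics/z16.png',np.hstack([A,B]))
```

```text
[0.526016   0.0775068  0.45910366] 25.45 [-0.1  0.1  0.7] 0.08522582697519454
279 265
```

View pics/z16.png

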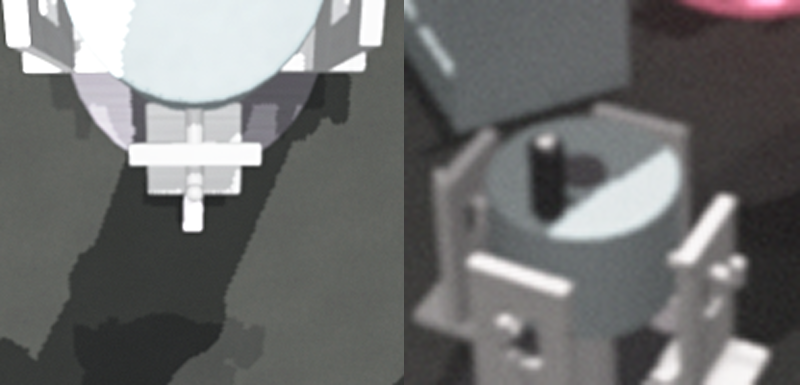

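View pics/wrist16.png

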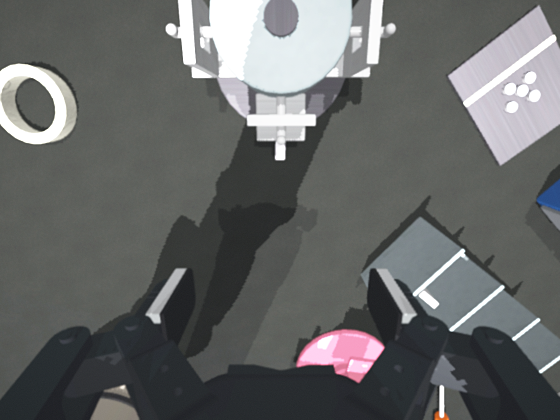

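Run:
```python
from ang import *
c=pickle.load(open('wrist16.pkl','rb'))
k=1.925; Z=lambda u,v:(180+u/k,40+v/k)
hub=plane(c,[(280.5,16)],0.19)[0][:2]; print('hub',hub)
A=lambda q,g:(np.hypot(*(q-g)).round(4),np.degrees(np.arctan2(*(q-g)[::-1])).round(2))
for g in (hub,np.array([.632,.1743])):
  for n,uv,z in [('tip',Z(195,183),.164),('root',Z(195,112),.154),('ptr end',Z(193,228),.010),('ptr mid',Z(193,210),.010),('L',(172,30),.164),('R',(389,29),.164),('barL',Z(129,153),.178),('barR',Z(261,153),.178)]:
    print(n,A(plane(c,[uv],z)[0][:2],g),end=' ')
  print()
im=cv2.cvtColor(c['frame'],cv2.COLOR_RGB2BGR); cv2.imwrite('pics/z17.png',cv2.resize(im[85:170,230:335],None,fx=6,fy=6,interpolation=cv2.INTER_CUBIC))
```

```text
hub [0.63175663 0.17346929]
tip (np.float64(0.0821), np.float64(-137.18)) root (np.float64(0.0522), np.float64(-136.89)) ptr end (np.float64(0.125), np.float64(-137.75)) ptr mid (np.float64(0.1123), np.float64(-137.76)) L (np.float64(0.084), np.float64(134.0)) R (np.float64(0.084), np.float64(-48.78)) barL (np.float64(0.0739), np.float64(-158.72)) barR (np.float64(0.0743), np.float64(-115.67)) 
tip (np.float64(0.0828), np.float64(-136.87)) root (np.float64(0.0529), np.float64(-136.41)) ptr end (np.float64(0.1257), np.float64(-137.55)) ptr mid (np.float64(0.113), np.float64(-137.53)) L (np.float64(0.0836), np.float64(134.51)) R (np.float64(0.0845), np.float64(-49.27)) barL (np.float64(0.0744), np.float64(-158.19)) barR (np.float64(0.0752), np.float64(-115.57))
```

View pics/z17.png

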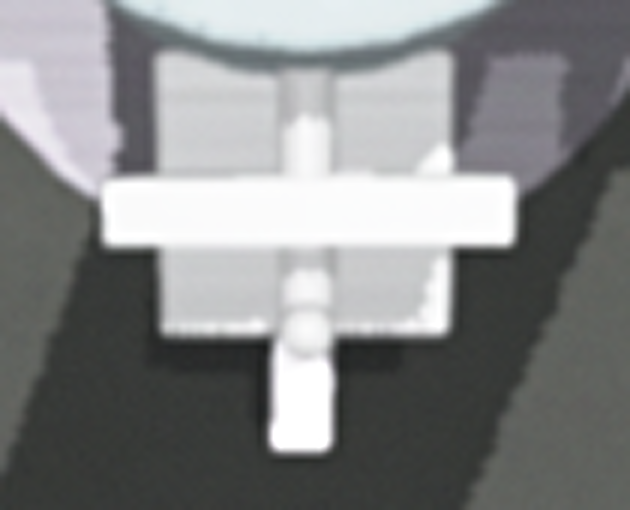

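Run:
```python
from ang import *
a=pickle.load(open('wrist16.pkl','rb'))['frame'].astype(int)
c=viewer.camera('wrist'); c=viewer.camera('wrist'); b=c['frame'].astype(int)
d=viewer.camera('wrist')['frame'].astype(int)
print('diff vs last frames',np.abs(b-d)[85:170,230:335].max(),np.abs(a-d)[85:170,230:335].mean())
print(tool()[2]['time'])
r.finish_job()
```

```text
diff vs last frames 61 3.6715966386554624
25.7
the job is handed in; nothing more can be done
```

The tool rest is hanging by its slot on the empty hook, and the job is handed in at about 25.7 s of the 72 s allowed. No verdict was reported.

**Rack:** I turned the steel rack about 130° counter-clockwise by its crank. It first overshot by about 2°, so I took the crank again, corrected it and let go.

**Tool rest:** I lifted the slotted rest out of the bin by its 8 mm stem and stood it on the clear bench at about (0.49, -0.01). I let go, took it again across its narrow edges and hung it on the hook. The highest force I saw was about 40 N at the wrist, when the rest was pressed onto the bench as I set it down.

**Last checks:**
- **Hook against pointer:** the last wrist picture puts the hook at about -137.2° and the pointer at about -137.75°. That is 0.6° apart, with a measuring scatter of around 1°.
- **Hanging:** the rest hangs straight and square across the rod, with the hook's tip showing in front of it. The fingers were open and clear, and the wrist force was about zero.
- **Stillness:** this check was inconclusive. I compared the last frames over a crop round the hook while the arm was still settling. Single pixels differed by up to 61 levels, and the mean change from the frame at 25.45 s was about 3.7. The pictures before that showed no swing.
- **Other things:** nothing else was touched on purpose. I did not take a final top picture to confirm that they are all where they were.

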